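# Clear the shelf, right the fallen bottle and row up the sample bottles

### The job

First take the pipette tip box off the bottle shelf and set it down flat in the steel tray, then stand the fallen bottle upright. Then put every bottle and jar away on the shelf in neat rows, each standing upright and squared up in the middle of a marked bay: tall bottles in the back row, short jars in the front row, each row filled from its left end (as the robot sees it) with no bay skipped. Leave the other bench things where they are.

Things in the scene. Friction and masses are not known exactly. Their poses are not given: they have to be found in the camera images.
- shelf: low bottle shelf fixed on the bench: white board 200 mm deep (x, away from the robot) by 290 mm wide (y, to its left), upper face 45 mm above the bench, an aluminium lip 8 mm thick standing 10 mm above the board all round. Black lines mark six bays: two rows of three, rows 90 mm apart, bays 85 mm apart along a row. Origin: on the bench under the board's centre
- tray: shallow steel tray fixed on the bench to the left, outside 190 mm along its x by 150 mm along its y, walls 22 mm high and 3 mm thick, floor 3 mm thick. Origin: centre of its underside, on the bench
- tipbox: grey closed pipette tip box, 110 mm along its x, 60 mm along its y, 55 mm tall (the upper 21 mm is 58 mm wide), about 160 g, loose. Origin: centre of its underside, z up. It starts standing on the shelf across the bays
- tall1: a square wide-mouth white plastic bottle, 50 x 50 mm body 95 mm tall with vertical flat faces, on it a round ribbed blue screw cap 38 mm across; 125 mm tall in all, about 260 g. Origin: centre of its underside; z runs up through the cap, x and y are square to its faces. This one starts fallen over, lying on a flat side on the bench. Always present.
- tall2: a square wide-mouth white plastic bottle, 50 x 50 mm body 95 mm tall with vertical flat faces, on it a round ribbed blue screw cap 38 mm across; 125 mm tall in all, about 260 g. Origin: centre of its underside; z runs up through the cap, x and y are square to its faces. Starts upright on the bench; may be absent (None at the start and throughout).
- tall3: a square wide-mouth white plastic bottle, 50 x 50 mm body 95 mm tall with vertical flat faces, on it a round ribbed blue screw cap 38 mm across; 125 mm tall in all, about 260 g. Origin: centre of its underside; z runs up through the cap, x and y are square to its faces. Starts upright on the bench; may be absent (None at the start and throughout).
- short1: a square wide-mouth white plastic jar, 50 x 50 mm body 52 mm tall with vertical flat faces, on it a round ribbed blue screw cap 38 mm across; 80 mm tall in all, about 170 g. Origin: centre of its underside; z runs up through the cap, x and y are square to its faces. Starts upright on the bench; may be absent (None at the start and throughout).
- short2: a square wide-mouth white plastic jar, 50 x 50 mm body 52 mm tall with vertical flat faces, on it a round ribbed blue screw cap 38 mm across; 80 mm tall in all, about 170 g. Origin: centre of its underside; z runs up through the cap, x and y are square to its faces. Starts upright on the bench; may be absent (None at the start and throughout).
- short3: a square wide-mouth white plastic jar, 50 x 50 mm body 52 mm tall with vertical flat faces, on it a round ribbed blue screw cap 38 mm across; 80 mm tall in all, about 170 g. Origin: centre of its underside; z runs up through the cap, x and y are square to its faces. Starts upright on the bench; may be absent (None at the start and throughout).
- back1 (a point): centre of the left end bay of the back row (the row farther from the robot), on the board's upper face; left as the robot looks
- back2 (a point): centre of the middle bay of the back row (the row farther from the robot), on the board's upper face; left as the robot looks
- back3 (a point): centre of the right end bay of the back row (the row farther from the robot), on the board's upper face; left as the robot looks
- front1 (a point): centre of the left end bay of the front row (the row nearer to the robot), on the board's upper face; left as the robot looks
- front2 (a point): centre of the middle bay of the front row (the row nearer to the robot), on the board's upper face; left as the robot looks
- front3 (a point): centre of the right end bay of the front row (the row nearer to the robot), on the board's upper face; left as the robot looks
- flask: bystander, not to be disturbed: glass conical flask, 100 mm tall, 72 mm across its foot
- dishes: bystander, not to be disturbed: stack of clear culture dishes, 90 mm across, 45 mm high
- spatula: bystander, not to be disturbed: broad steel spatula with a wooden handle, 170 mm long, lying flat
- beaker: bystander, not to be disturbed: glass beaker, 90 mm tall, 72 mm across
- packet1: bystander, not to be disturbed: brown paper-wrapped flat packet, 200 x 35 x 8 mm
- packet2: bystander, not to be disturbed: brown paper-wrapped flat packet, 200 x 40 x 9 mm
Not all that is in view belongs to the job. What is shaped like the short1 but orange or pink is not meant.

How it is judged:
By the outcome, as a careful person would: the job done as asked, in the order asked, and still so for the second after the job is handed in, with the robot touching nothing.
Of tall2, tall3, short1, short2, short3 only 3 to 4 are there at a start; the rules pass over those that are not, and their reading is None.
At some moment in a run one of short1, short2, short3 may be knocked a few centimetres aside while the robot is not near it.
Once in a run the grip may slacken for a moment while it holds something.
It also fails if it takes over 210 s, if anything falls off the work surface, if the arm or the gripper's body presses on something with over 40 N, if the wrist force passes 120 N, or if a joint passes its speed limit or range.

### The arm

A 6-joint arm with a two-finger parallel gripper is mounted at the origin on the work surface. World frame = base frame: x ahead of the robot, y to its left, z up, the work surface at z = 0. Lengths are in m, angles in rad, forces in N, time in s.
With the tool pointing down it reaches from about 0.35 to 0.775 m from the base axis. Payload 7.3 kg.
Tool frame: the origin (TCP) lies midway between the tips of the shut fingers; the grasp point (between the pads) lies 19 mm behind it; z points along the fingers, y is the line along which they close (so a half turn about z gives the same grasp; the last joint's range is limited). The gripper opens to 92 mm and grips with 3 to 60 N. Pads are 19 mm wide; open, the fingers measure 130 mm over their backs; the gripper's body (75 mm by 190 mm) begins 47 mm behind the grasp point.
Start: joints at [-1.391, 0.342, 1.524, -0, 1.275, -0.146], TCP at [0.168, -0.497, 0.227] pointing down, gripper open.
Joint ranges: [-2.53, 2.53], [-0.77, 2.02], [0.04, 2.7], [-1, 4.14], [0.28, 2.66], [-3.11, 3.11]. Speed limits (rad/s): [2.57, 2.57, 3.14, 3.14, 3.14, 3.14].

### API

Orientations are given as [roll, pitch, yaw] about the fixed x, y, z axes, in that order (R = Rz(yaw) Ry(pitch) Rx(roll)).
In Python, from cell import robot, read_camera, camera_params, nets gives the robot as it stands. The module is installed in compiled form; this text tells all that it offers.
- The arm moves only by the tool step_arm, never from a script. Its argument "steps" is a list of rows, each an object of numbers: "x", "y", "z": the shift along the tool's x, y, z as a fraction of full scale; "rx", "ry", "rz": the turn, a rotation vector about the tool's x, y, z as a fraction of full scale; "claw": the opening, from -1 (shut) to 1 (fully open). In form: [{"x": .., "y": .., "z": .., "rx": .., "ry": .., "rz": .., "claw": ..}, ...]. A call has 1 to 12 rows; each row is the pose to reach, as a shift and turn from the pose commanded when the call began, along the tool's axes at that moment; what a row does not reach only later rows make up. Full scale, the value 1, is 750 mm for a shift and pi/4 rad for a turn. A row lasts 1/12 s, in which the tool goes at most 41.7 mm and 7.16 degrees, less where a joint would pass 70% of its speed; a pose out of reach is approached as far as the arm can. A call with a number of a shift or a turn outside -1 to 1 is refused whole. A call with a gripper value outside its range is refused whole. The fingers move at their own pace and stop on an object; "squeeze" is the grip in N (left out, the last holds). Time passes only in rows, so rows that repeat a pose let the fingers close. It gives the time, the measured TCP pose, the force, the opening and the grip force at its end, in the units of the state.
- robot.observe(): the state, without advancing time (a new reading comes with each control period).
- read_camera(name): name is "scene" or "top" or "wrist"; returns (picture, depth): 400x640x3 uint8, blue, green, red; 400x640 float32, m along the optical axis (not along the pixel's ray), 0 where there is no reading.
- camera_params(name): a dict with "fx", "fy", "cx", "cy" (pixels), "k1" (the pictures are not rectified: a ray, as slopes to the right and down, at radius r is drawn at 1 + k1 r^2 times it, then the intrinsics apply), "R" (3x3) and "t" (3): a world point X has camera coordinates R X + t; the wrist camera has in their place "hand_eye" (4x4, takes a point from camera to tool coordinates, whose origin is the TCP and whose axes are the flange's). Camera axes: x right, y down, z forward; pixel columns grow to the right and rows downward; lengths in m; the calibration is good to about 2 mm. A picture is of the moment at which its call begins: read the wrist's pose just before it. camera_params takes no time and is no camera call.
- robot.hand_in(): hands the job in; it is judged then, once.
Trained networks look in the newest picture that a camera, given by its name, has taken for a name from the list of things; names that differ only in an ending like _2 or _b are one class to them, and where a whole thing is asked for, a point or a joint stands for the part that bears it (a point fixed in the world has none). Each returns a list of dicts, best first, with "conf" (0 to 1); they miss things now and then, are a little off and sometimes report something else, mostly with a low value. They report only what shows in the picture. A call takes as long as a camera call. They do not tell look-alikes from the thing itself.
- nets.masks_of(camera, query): "region" (400x640 bool, what is visible of it) and "box" ([left, top, right, bottom] in pixels, round what is visible of it).
- nets.landmark_of(camera, query): "pixel" ([row, column] in pixels: a listed point, or the origin of a listed thing).
The state is a dict: "time": time; "qpos": joint angles; "qvel": joint speeds; "joint_efforts": joint torques, N m; "tool_pos": TCP position; "tool_rot": TCP orientation; "contact_force": force on the tool from outside, world axes, zero at the start; "torque": the same for the moment, N m; "opening": finger opening in m; "grip_force": force on a finger pad.
Only numpy, scipy, OpenCV 4.12 (cv2) and the standard library are available. Lean on these libraries where they do the work, as an engineer would, in place of code of your own. Each camera call takes 0.05 s, during which the arm holds its last target. There are 200 camera calls.

## Working session

There is one attempt and no reset: what is moved stays moved. The work goes in short steps, Python scripts to look and compute and a tool call to move; the robot and the scene stay as the last step left them, time stands still between calls to the robot, and variables do not carry over. Pictures are saved under pics/ and viewed, at most 14 in all, crops included, and the job is handed in when it is done.

Besides the shell and the picture viewer there is one more tool, called as name(argument=value, ...), one argument or row to a line, values as JSON. step_arm: Moves the arm, as the interface text tells. Its arguments: {"type":"object","properties":{"steps":{"type":"array","items":{"type":"object","properties":{"x":{"type":"number","minimum":-1,"maximum":1},"y":{"type":"number","minimum":-1,"maximum":1},"z":{"type":"number","minimum":-1,"maximum":1},"rx":{"type":"number","minimum":-1,"maximum":1},"ry":{"type":"number","minimum":-1,"maximum":1},"rz":{"type":"number","minimum":-1,"maximum":1},"claw":{"type":"number"}}}},"squeeze":{"type":"number"}},"required":["steps"]}

```bash
mkdir -p pics; cat > h.py <<'E'
import numpy as np, cv2
from scipy.spatial.transform import Rotation as Ro
from cell import robot, read_camera, camera_params, nets
def tool():
    s=robot.observe(); return np.array(s['tool_pos']), Ro.from_euler('xyz',s['tool_rot']).as_matrix()
def cam(name,pose=None):
    p=camera_params(name)
    if name=='wrist':
        t,R=pose or tool(); H=np.array(p['hand_eye']); Rc=R@H[:3,:3]; tc=R@H[:3,3]+t
    else:
        R=np.array(p['R']); Rc=R.T; tc=-R.T@np.array(p['t'])
    return p,Rc,tc
def rays(name,uv,pose=None):
    p,Rc,tc=cam(name,pose); uv=np.asarray(uv,float).reshape(-1,2)
    d=np.stack([(uv[:,0]-p['cx'])/p['fx'],(uv[:,1]-p['cy'])/p['fy']],1); s=d.copy()
    for _ in range(15): s=d/(1+p['k1']*(s**2).sum(1,keepdims=True))
    return np.c_[s,np.ones(len(s))]@Rc.T, tc
def cloud(name,depth,mask=None,pose=None):
    m=depth>0
    if mask is not None: m&=mask
    v,u=np.nonzero(m); r,tc=rays(name,np.c_[u,v],pose)
    return r*depth[v,u][:,None]+tc, np.c_[u,v]
def proj(name,X,pose=None):
    p,Rc,tc=cam(name,pose); c=(np.atleast_2d(X)-tc)@Rc; s=c[:,:2]/c[:,2:]; s=s*(1+p['k1']*(s**2).sum(1,keepdims=True))
    return s*[p['fx'],p['fy']]+[p['cx'],p['cy']]
E
python3 - <<'E'
from h import *
print(robot.observe())
for n in('scene','top'):
    im,d=read_camera(n); cv2.imwrite(f'pics/{n}0.png',im); np.savez(f'{n}0.npz',im=im,d=d)
    p,Rc,tc=cam(n); print(n,p['fx'],p['k1'],tc,Rc[:,2])
    for q in['tipbox','tall1','short1','tray','shelf','back1','front3']:
        print(q,[(round(r['conf'],2),np.round(r['box']).tolist()) for r in nets.masks_of(n,q)] if q not in('back1','front3') else [(round(r['conf'],2),r['pixel']) for r in nets.landmark_of(n,q)])
print(camera_params('wrist'))
E
```

```text
{'time': 0.0, 'qpos': array([-1.39101665e+00,  3.42714238e-01,  1.52496941e+00,  1.00503295e-05,
        1.27540057e+00, -1.45965225e-01]), 'qvel': array([-0.00018381, -0.00147189, -0.00099188, -0.00080072, -0.00073226,
       -0.00111496]), 'joint_efforts': array([-2.66489078e-03, -4.31247640e+01, -2.44207907e+01,  7.16361590e-02,
        5.58827980e-02, -1.12232040e-04]), 'tool_pos': array([ 0.16797932, -0.49699435,  0.22606598]), 'tool_rot': array([-3.14011835e+00, -2.26452437e-04,  3.25741803e-01]), 'contact_force': array([-0.67747136,  0.70350154,  0.47913164]), 'torque': array([-0.01918939,  0.02078773,  0.003868  ]), 'grip_force': 0.0, 'opening': 0.09183861348277939}
scene 467.1283162457358 -0.014131046291854823 [ 0.93002437 -0.71533113  1.01179859] [-0.32708602  0.54359792 -0.77299162]
tipbox [(0.63, [345.0, 151.0, 377.0, 197.0]), (0.17, [174.0, 295.0, 249.0, 341.0])]
tall1 [(0.66, [315.0, 139.0, 432.0, 245.0]), (0.63, [278.0, 164.0, 309.0, 208.0]), (0.6, [239.0, 224.0, 292.0, 263.0])]
short1 [(0.76, [295.0, 279.0, 326.0, 312.0]), (0.73, [303.0, 330.0, 337.0, 366.0]), (0.7, [
[... 969 characters left out ...]
4, [307.0, 117.0, 332.0, 139.0])]
back1 [(0.96, [160.3, 229.3]), (0.91, [156.4, 283.2]), (0.76, [156.3, 258.5]), (0.55, [209.7, 453.5])]
front3 [(0.91, [183.6, 257.6]), (0.66, [184.4, 224.6]), (0.63, [185.0, 283.9])]
{'fx': 319.1729481694704, 'fy': 319.1729481694704, 'cx': 318.6040731500879, 'cy': 200.04317826382493, 'k1': -0.02236716385277173, 'hand_eye': array([[ 3.02718558e-04, -9.68747225e-01, -2.48049840e-01,
         6.67476521e-02],
       [ 9.99999688e-01,  1.12219536e-04,  7.82125478e-04,
         3.70712571e-04],
       [-7.29845848e-04, -2.48049999e-01,  9.68746956e-01,
        -1.58732951e-01],
       [ 0.00000000e+00,  0.00000000e+00,  0.00000000e+00,
         1.00000000e+00]])}
```

```bash
python3 - <<'E'
import cv2
a=cv2.imread('pics/top0.png')[60:360,140:540]; cv2.imwrite('pics/t1.png',cv2.resize(a,(800,600),interpolation=cv2.INTER_CUBIC))
a=cv2.imread('pics/scene0.png')[80:380,150:550]; cv2.imwrite('pics/s1.png',cv2.resize(a,(800,600),interpolation=cv2.INTER_CUBIC))
E
```

```text
(no output)
```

View pics/t1.png

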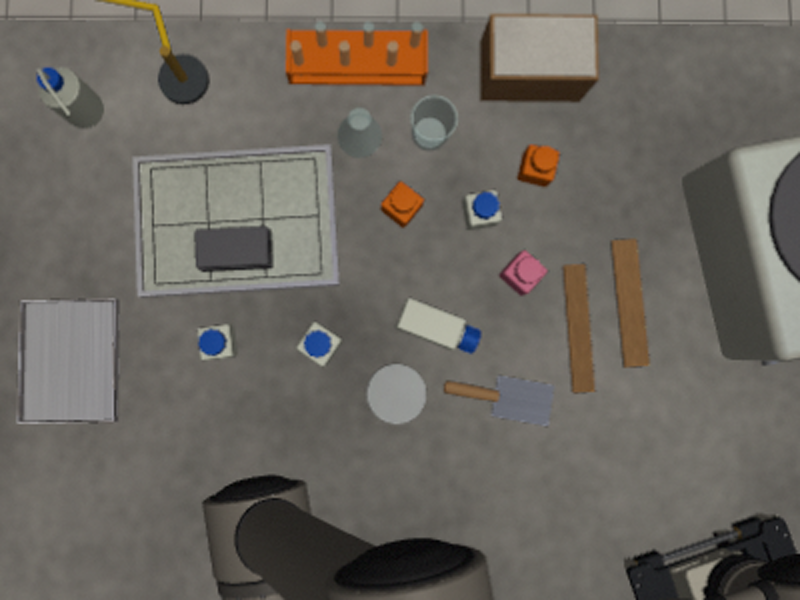

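View pics/s1.png

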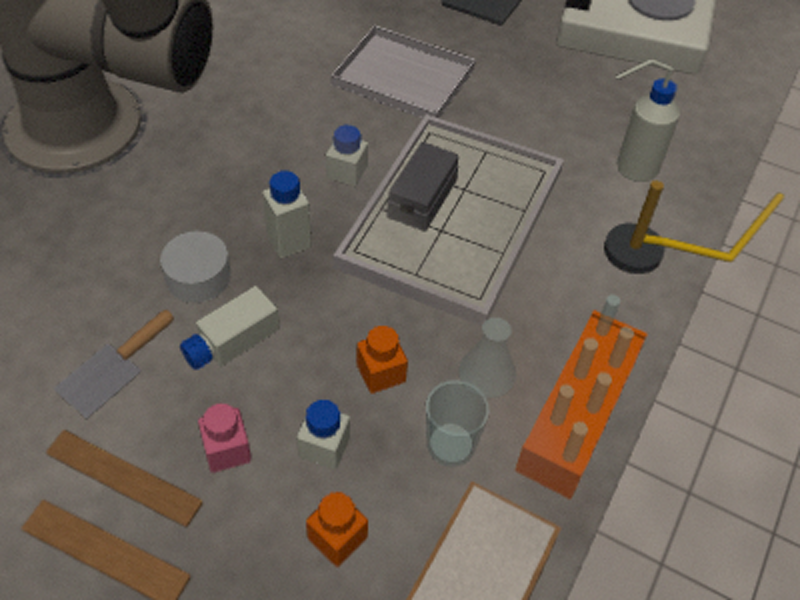

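Top view (t1 crop; full-image px = 140+u/2, 60+v/2):
- Fallen tall bottle at (440,325), cap to the right. Upright tall at (318,344).
- White jars with blue caps at (213,342) and (484,207).
- Look-alikes at (403,203) orange, (540,163) orange and (524,272) pink. They are not meant; only the white-bodied, blue-capped ones fit. The wash bottle at (65,95) is a distractor.
- Tip box at (233,248) on the shelf, tray at (68,360).

The scene crop agrees on all of these.

```bash
python3 - <<'E'
from h import *
C={}
for n in('top','scene'):
    z=np.load(n+'0.npz'); P,uv=cloud(n,z['d']); hsv=cv2.cvtColor(z['im'],cv2.COLOR_BGR2HSV)[uv[:,1],uv[:,0]]
    C[n]=(P,uv,hsv)
    ok=(np.abs(P[:,2])<.02)&(P[:,0]>.2)&(P[:,0]<.7)&(abs(P[:,1])<.4); print(n,'bench z',np.median(P[ok,2]),P[ok,2].std())
    blue=(hsv[:,0]>100)&(hsv[:,0]<125)&(hsv[:,1]>150)
    m=np.zeros((400,640),np.uint8); m[uv[blue,1],uv[blue,0]]=1
    k,l,st,ce=cv2.connectedComponentsWithStats(m)
    for i in range(1,k):
        if st[i,4]<15: continue
        Q=P[l[uv[:,1],uv[:,0]]==i]; zt=np.percentile(Q[:,2],85); T=Q[Q[:,2]>zt-.008]
        print(n,'cap px',ce[i].round(),'ztop',zt.round(3),'ctr',((T.max(0)+T.min(0))/2).round(3),T.mean(0).round(3))
def rect(n,sel,lab):
    P=C[n][0][sel(C[n][0],C[n][2])]; r=cv2.minAreaRect((P[:,:2]*1000).astype(np.float32)); print(n,lab,len(P),np.round(r[0],1),np.round(r[1],1),round(r[2],1),'z',np.median(P[:,2]).round(4))
box=lambda P,x0,x1,y0,y1,z0,z1:(P[:,0]>x0)&(P[:,0]<x1)&(P[:,1]>y0)&(P[:,1]<y1)&(P[:,2]>z0)&(P[:,2]<z1)
t=np.array([[68,360],[233,248],[237,220],[440,325],[318,344],[213,342],[484,207],[360,130],[432,122],[397,393]])/2+[140,60]
r,tc=rays('top',t); print((tc+r*(-tc[2]/r[:,2])[:,None])[:,:2].round(3))
for n in C:
    rect(n,lambda P,h:box(P,.35,.75,0,.45,.048,.062)&(h[:,2]>60),'shelf+lip')
    rect(n,lambda P,h:box(P,.35,.75,0,.45,.085,.115)&(h[:,2]<120),'tipbox')
    rect(n,lambda P,h:box(P,.28,.5,-.25,.0,.035,.06)&(h[:,1]<60),'fallen')
    rect(n,lambda P,h:box(P,.2,.6,.35,.65,.012,.03),'tray')
E
```

```text
top bench z 0.0014682748435250748 0.0030251835832612694
top cap px [167.  99.] ztop 0.162 ctr [0.798 0.353 0.16 ] [0.8   0.352 0.16 ]
top cap px [382. 162.] ztop 0.083 ctr [ 0.634 -0.277  0.081] [ 0.634 -0.277  0.081]
top cap px [375. 230.] ztop 0.046 ctr [ 0.437 -0.258  0.044] [ 0.435 -0.259  0.043]
top cap px [246. 231.] ztop 0.084 ctr [0.426 0.126 0.081] [0.426 0.127 0.081]
top cap px [298. 232.] ztop 0.129 ctr [ 0.425 -0.03   0.127] [ 0.424 -0.031  0.126]
scene bench z 0.0005994010172641895 0.003329037766226929
scene cap px [530.   6.] ztop -0.14 ctr [ 0.679  1.776 -0.13 ] [ 0.706  1.762 -0.135]
scene cap px [481. 126.] ztop 0.162 ctr [0.801 0.357 0.16 ] [0.802 0.356 0.16 ]
scene cap px [326. 146.] ztop 0.082 ctr [0.429 0.135 0.081] [0.433 0.136 0.081]
scene cap px [292. 173.] ztop 0.126 ctr [ 0.428 -0.031  0.125] [ 0.428 -0.031  0.125]
scene cap px [248. 255.] ztop 0.044 ctr [ 0.438 -0.258  0.042] [ 0.439 -0.259  0.042]
scene cap px [311. 289.] ztop 0.081 ctr [ 0.637 -0.277  0.079] [ 0.638 -0.278  0.08 ]
[[ 0.394  0.367]
 [ 0.574  0.111]
 [ 0.619  0.106]
 [ 0.456 -0.218]
 [ 0.424 -0.026]
 [ 0.425  0.139]
 [ 0.644 -0.288]
 [ 0.768 -0.089]
 [ 0.782 -0.205]
 [ 0.349 -0.151]]
top shelf+lip 1767 [560.8 121.2] [317.6 263. ] 3.9 z 0.0507
top tipbox 741 [565.9  96.5] [ 58.3 108.7] 3.5 z 0.1008
top fallen 1225 [ 410.1 -167.3] [148.4 196.2] 41.9 z 0.0481
top tray 891 [448.6 500.1] [300.2 299.4] 0.1 z 0.0147
scene shelf+lip 1320 [562.5 124.2] [317.9 266.3] 3.5 z 0.0531
scene tipbox 708 [567.5  98.3] [ 58.9 114.8] 3.5 z 0.1001
scene fallen 1607 [ 425.2 -120.5] [201.8 195.5] 61.6 z 0.0468
scene tray 571 [443.8 484.5] [335.3 248.7] 72.6 z 0.0152
```

```bash
cat > plan.py <<'E'
from h import *
def chain(targets,start=None):
    """targets: (x,y,z,yaw_deg[,pitch-like R]) ; prints per-call move numbers"""
    t,R=start or tool()
    for g in targets:
        p=np.array(g[:3]); Rg=g[3] if isinstance(g[3],np.ndarray) else Ro.from_euler('xyz',[np.pi,0,np.radians(g[3])]).as_matrix()
        d=R.T@(p-t)/.75; rv=Ro.from_matrix(R.T@Rg).as_rotvec()
        n=max(np.linalg.norm(d)*.75/.0417,np.degrees(np.linalg.norm(rv))/7.16)
        print('xyz',d.round(4).tolist(),'r',(rv/(np.pi/4)).round(4).tolist(),'rows>=%.1f'%n); t,R=p,Rg
E
python3 -c "
from plan import *
chain([(.30,-.30,.25,48),(.50,.10,.25,93.5)])"
```

```text
xyz [0.2509, -0.193, -0.031] r [0.0001, 0.0, -0.6519] rows>=5.7
xyz [0.5748, -0.1587, -0.0] r [-0.0, 0.0, -1.0111] rows>=10.7
```

step_arm(
  steps=[
    {"z": 0,"claw": 1},
  ],
)

```text
$.steps[0]: bad value
```

step_arm(
  steps=[
    {"x": 0.251,"y": -0.193,"z": -0.03,"rx": 0,"ry": 0,"rz": -0.66,"claw": 1},
    {"x": 0.251,"y": -0.193,"z": -0.03,"rx": 0,"ry": 0,"rz": -0.66,"claw": 1},
    {"x": 0.251,"y": -0.193,"z": -0.03,"rx": 0,"ry": 0,"rz": -0.66,"claw": 1},
    {"x": 0.251,"y": -0.193,"z": -0.03,"rx": 0,"ry": 0,"rz": -0.66,"claw": 1},
    {"x": 0.251,"y": -0.193,"z": -0.03,"rx": 0,"ry": 0,"rz": -0.66,"claw": 1},
    {"x": 0.251,"y": -0.193,"z": -0.03,"rx": 0,"ry": 0,"rz": -0.66,"claw": 1},
    {"x": 0.251,"y": -0.193,"z": -0.03,"rx": 0,"ry": 0,"rz": -0.66,"claw": 1},
  ],
)

```text
time: 1.38
tool_pos: [0.3023, -0.296, 0.2501]
tool_rot: [3.14, -0.002, 0.849]
contact_force: [-0.4, 0.0, 0.3]
opening: 0.0921
grip_force: 0.0
```

step_arm(
  steps=[
    {"x": 0.575,"y": -0.159,"z": 0,"rx": 0,"ry": 0,"rz": -1,"claw": 1},
    {"x": 0.575,"y": -0.159,"z": 0,"rx": 0,"ry": 0,"rz": -1,"claw": 1},
    {"x": 0.575,"y": -0.159,"z": 0,"rx": 0,"ry": 0,"rz": -1,"claw": 1},
    {"x": 0.575,"y": -0.159,"z": 0,"rx": 0,"ry": 0,"rz": -1,"claw": 1},
    {"x": 0.575,"y": -0.159,"z": 0,"rx": 0,"ry": 0,"rz": -1,"claw": 1},
    {"x": 0.575,"y": -0.159,"z": 0,"rx": 0,"ry": 0,"rz": -1,"claw": 1},
    {"x": 0.575,"y": -0.159,"z": 0,"rx": 0,"ry": 0,"rz": -1,"claw": 1},
    {"x": 0.575,"y": -0.159,"z": 0,"rx": 0,"ry": 0,"rz": -1,"claw": 1},
    {"x": 0.575,"y": -0.159,"z": 0,"rx": 0,"ry": 0,"rz": -1,"claw": 1},
    {"x": 0.575,"y": -0.159,"z": 0,"rx": 0,"ry": 0,"rz": -1,"claw": 1},
    {"x": 0.575,"y": -0.159,"z": 0,"rx": 0,"ry": 0,"rz": -1,"claw": 1},
    {"x": 0.575,"y": -0.159,"z": 0,"rx": 0,"ry": 0,"rz": -1,"claw": 1},
  ],
)

```text
time: 2.38
tool_pos: [0.4993, 0.1058, 0.2488]
tool_rot: [3.14, -0.002, 1.634]
contact_force: [-1.3, -0.2, 0.1]
opening: 0.0921
grip_force: 0.0
```

```bash
python3 - <<'E'
from h import *
ps=tool(); im,d=read_camera('wrist'); np.savez('w1.npz',im=im,d=d,t=ps[0],R=ps[1])
cv2.imwrite('pics/w1.png',im)
P,uv=cloud('wrist',d,pose=ps); hsv=cv2.cvtColor(im,cv2.COLOR_BGR2HSV)[uv[:,1],uv[:,0]]
ok=abs(P[:,2])<.01; print('bench',np.median(P[ok,2]),P[ok,2].std(),P.min(0),P.max(0))
for n,q in [('wrist','back1'),('wrist','back3'),('wrist','front1'),('wrist','front2')]:
    print(q,[(round(r['conf'],2),[round(x) for x in r['pixel']]) for r in nets.landmark_of(n,q)])
m=(P[:,2]>.09)&(P[:,2]<.112)&(hsv[:,2]<110)&(abs(P[:,0]-.57)<.08)&(abs(P[:,1]-.1)<.1)
r=cv2.minAreaRect((P[m,:2]*1000).astype(np.float32)); print('tipbox',r,np.median(P[m,2]))
E
```

```text
bench 0.000730945767550395 0.0010576917236591898 [ 0.07962523 -0.24612702 -0.00283263] [0.95034451 0.33301085 0.3670075 ]
back1 [(0.77, [184, 457]), (0.66, [114, 461]), (0.63, [252, 448])]
back3 [(0.77, [184, 457]), (0.66, [114, 461]), (0.63, [252, 448])]
front1 [(0.68, [110, 385]), (0.64, [254, 375])]
front2 [(0.68, [110, 385]), (0.64, [254, 375])]
tipbox ((567.3050537109375, 101.47059631347656), (58.55205154418945, 105.11223602294922), 3.5062520503997803) 0.10081059048614704
```

View pics/w1.png

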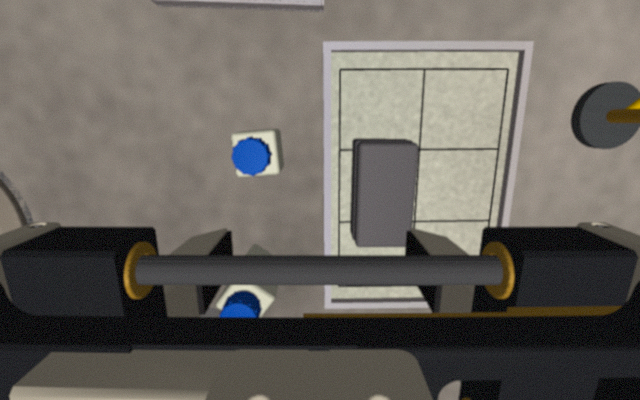

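```bash
cat > shelf.py <<'E'
from h import *
from scipy.optimize import least_squares
def fit(name,im,d,pose=None,g0=(.61,.105,.065),box=True):
    g=cv2.cvtColor(im,cv2.COLOR_BGR2GRAY); bh=cv2.morphologyEx(g,cv2.MORPH_BLACKHAT,np.ones((9,9)))
    P,uv=cloud(name,d,pose=pose)
    m=(bh[uv[:,1],uv[:,0]]>25)&(abs(P[:,2]-.046)<.008); uv=uv[m]; w=bh[uv[:,1],uv[:,0]].astype(float)
    r,tc=rays(name,uv,pose); X=(tc+r*((.045-tc[2])/r[:,2])[:,None])[:,:2]
    def loc(g,X): c,s=np.cos(g[2]),np.sin(g[2]); return (X-g[:2])@np.array([[c,-s],[s,c]])
    def res(g,X):
        L=loc(g,X); dx=np.abs(L[:,:1]-[-.09,0,.09]).min(1); dy=np.abs(L[:,1:]-[-.1275,-.0425,.0425,.1275]).min(1)
        return np.minimum(dx,dy)
    g=np.array(g0)
    for tol in(.02,.01,.006,.004):
        L=loc(g,X); k=(abs(L[:,0])<.1)&(abs(L[:,1])<.138)&(res(g,X)<tol)
        g=least_squares(res,g,args=(X[k],),loss='soft_l1',f_scale=.002).x
    print(name,'shelf',g.round(4),'yawdeg',np.degrees(g[2]).round(2),k.sum(),'rms mm',1e3*np.sqrt((res(g,X[k])**2).mean()))
    return g
def bays(g):
    c,s=np.cos(g[2]),np.sin(g[2]); R=np.array([[c,-s],[s,c]])
    return {f'{n}{i+1}':g[:2]+R@[sx,.085*(1-i)] for n,sx in(('back',.045),('front',-.045)) for i in range(3)}
if __name__=='__main__':
    z=np.load('w1.npz'); ps=(z['t'],z['R']); g=fit('wrist',z['im'],z['d'],ps)
    for n in('top','scene'):
        q=np.load(n+'0.npz'); fit(n,q['im'],q['d'])
    print({k:v.round(4) for k,v in bays(g).items()})
    P,uv=cloud('wrist',z['d'],pose=ps); b=bays(g)
    for k in b: m=np.linalg.norm(P[:,:2]-b[k],axis=1)<.015; print(k,np.median(P[m,2]).round(4))
    # tray from top depth: wall pixels
    q=np.load('top0.npz'); P,uv=cloud('top',q['d']); m=(P[:,2]>.0135)&(P[:,2]<.03)&(abs(P[:,0]-.394)<.12)&(abs(P[:,1]-.367)<.1)
    print('tray',m.sum(),cv2.minAreaRect((P[m,:2]*1000).astype(np.float32)))
    hsv=q['im'][...].astype(int)
    for c in [(159,209.5),(199,210),(199,271.5),(149+.5,271.5)]:
        r,tc=rays('top',[c]); print(c,(tc+r[0]*(.022-tc[2])/r[0,2])[:2].round(3))
E
python3 shelf.py
```

```text
wrist shelf [0.6143 0.1034 0.0717] yawdeg 4.11 2548 rms mm 1.1016717804352172
top shelf [0.6126 0.1023 0.0712] yawdeg 4.08 572 rms mm 1.2363025334289097
scene shelf [0.613  0.1058 0.0725] yawdeg 4.15 535 rms mm 1.414169283042984
{'back1': array([0.6531, 0.1914]), 'back2': array([0.6592, 0.1066]), 'back3': array([0.6652, 0.0219]), 'front1': array([0.5633, 0.185 ]), 'front2': array([0.5694, 0.1002]), 'front3': array([0.5755, 0.0154])}
back1 0.0458
back2 0.046
back3 0.0469
front1 0.0459
front2 0.3388
front3 0.0458
tray 356 ((394.846923828125, 363.843994140625), (190.80946350097656, 154.7734375), 1.249040126800537)
(159, 209.5) [0.489 0.411]
(199, 210) [0.488 0.285]
(199, 271.5) [0.299 0.278]
(149.5, 271.5) [0.297 0.431]
```

```bash
python3 -c "
from plan import *
chain([(.567,.099,.14,93.5),(.567,.099,.061,93.5),(.567,.099,.20,93.5),(.395,.365,.15,91.2),(.395,.365,.0205,91.2),(.395,.365,.15,91.2)])"
```

```text
xyz [-0.0071, 0.0929, 0.1456] r [-0.0004, 0.0006, -0.0046] rows>=3.1
xyz [0.0, -0.0, 0.1053] r [0.0, 0.0, 0.0] rows>=1.9
xyz [0.0, 0.0, -0.1853] r [0.0, 0.0, 0.0] rows>=3.3
xyz [0.368, -0.2073, 0.0667] r [0.0, -0.0, 0.0511] rows>=7.7
xyz [0.0, -0.0, 0.1727] r [0.0, 0.0, 0.0] rows>=3.1
xyz [0.0, 0.0, -0.1727] r [0.0, 0.0, 0.0] rows>=3.1
```

step_arm(
  steps=[
    {"x": -0.007,"y": 0.093,"z": 0.145,"rx": 0,"ry": 0,"rz": 0,"claw": 0.65},
    {"x": -0.007,"y": 0.093,"z": 0.145,"rx": 0,"ry": 0,"rz": 0,"claw": 0.65},
    {"x": -0.007,"y": 0.093,"z": 0.145,"rx": 0,"ry": 0,"rz": 0,"claw": 0.65},
    {"x": -0.007,"y": 0.093,"z": 0.145,"rx": 0,"ry": 0,"rz": 0,"claw": 0.65},
    {"x": -0.007,"y": 0.093,"z": 0.145,"rx": 0,"ry": 0,"rz": 0,"claw": 0.65},
  ],
)

```text
time: 3.05
tool_pos: [0.5663, 0.0988, 0.1377]
tool_rot: [-3.136, 0.0, 1.627]
contact_force: [-0.8, 0.1, 0.9]
opening: 0.076
grip_force: 0.0
```

step_arm(
  squeeze=30,
  steps=[
    {"x": 0,"y": 0,"z": 0.05,"rx": 0,"ry": 0,"rz": 0,"claw": 0.65},
    {"x": 0,"y": 0,"z": 0.08,"rx": 0,"ry": 0,"rz": 0,"claw": 0.65},
    {"x": 0,"y": 0,"z": 0.105,"rx": 0,"ry": 0,"rz": 0,"claw": 0.65},
    {"x": 0,"y": 0,"z": 0.105,"rx": 0,"ry": 0,"rz": 0,"claw": 0.65},
    {"x": 0,"y": 0,"z": 0.105,"rx": 0,"ry": 0,"rz": 0,"claw": -0.2},
    {"x": 0,"y": 0,"z": 0.105,"rx": 0,"ry": 0,"rz": 0,"claw": -0.2},
    {"x": 0,"y": 0,"z": 0.105,"rx": 0,"ry": 0,"rz": 0,"claw": -0.2},
    {"x": 0,"y": 0,"z": 0.105,"rx": 0,"ry": 0,"rz": 0,"claw": -0.2},
    {"x": 0,"y": 0,"z": 0.105,"rx": 0,"ry": 0,"rz": 0,"claw": -0.2},
    {"x": 0,"y": 0,"z": 0.105,"rx": 0,"ry": 0,"rz": 0,"claw": -0.2},
  ],
)

```text
time: 3.88
tool_pos: [0.5683, 0.1003, 0.0643]
tool_rot: [3.138, 0.0, 1.63]
contact_force: [-3.0, -1.3, 7.3]
opening: 0.0597
grip_force: 30.0
```

step_arm(
  steps=[
    {"x": 0,"y": 0,"z": -0.06,"rx": 0,"ry": 0,"rz": 0,"claw": -0.2},
    {"x": 0,"y": 0,"z": -0.12,"rx": 0,"ry": 0,"rz": 0,"claw": -0.2},
    {"x": 0,"y": 0,"z": -0.18,"rx": 0,"ry": 0,"rz": 0,"claw": -0.2},
    {"x": 0,"y": 0,"z": -0.18,"rx": 0,"ry": 0,"rz": 0,"claw": -0.2},
    {"x": 0,"y": 0,"z": -0.18,"rx": 0,"ry": 0,"rz": 0,"claw": -0.2},
    {"x": 0,"y": 0,"z": -0.18,"rx": 0,"ry": 0,"rz": 0,"claw": -0.2},
  ],
)

```text
time: 4.38
tool_pos: [0.5672, 0.1004, 0.1971]
tool_rot: [3.14, 0.0, 1.63]
contact_force: [0.2, 0.7, -1.6]
opening: 0.0598
grip_force: 30.0
```

step_arm(
  steps=[
    {"x": 0.368,"y": -0.207,"z": 0.06,"rx": 0,"ry": 0,"rz": 0.05,"claw": -0.2},
    {"x": 0.368,"y": -0.207,"z": 0.06,"rx": 0,"ry": 0,"rz": 0.05,"claw": -0.2},
    {"x": 0.368,"y": -0.207,"z": 0.06,"rx": 0,"ry": 0,"rz": 0.05,"claw": -0.2},
    {"x": 0.368,"y": -0.207,"z": 0.06,"rx": 0,"ry": 0,"rz": 0.05,"claw": -0.2},
    {"x": 0.368,"y": -0.207,"z": 0.06,"rx": 0,"ry": 0,"rz": 0.05,"claw": -0.2},
    {"x": 0.368,"y": -0.207,"z": 0.06,"rx": 0,"ry": 0,"rz": 0.05,"claw": -0.2},
    {"x": 0.368,"y": -0.207,"z": 0.06,"rx": 0,"ry": 0,"rz": 0.05,"claw": -0.2},
    {"x": 0.368,"y": -0.207,"z": 0.06,"rx": 0,"ry": 0,"rz": 0.05,"claw": -0.2},
    {"x": 0.368,"y": -0.207,"z": 0.06,"rx": 0,"ry": 0,"rz": 0.05,"claw": -0.2},
    {"x": 0.368,"y": -0.207,"z": 0.06,"rx": 0,"ry": 0,"rz": 0.05,"claw": -0.2},
    {"x": 0.368,"y": -0.207,"z": 0.06,"rx": 0,"ry": 0,"rz": 0.05,"claw": -0.2},
  ],
)

```text
time: 5.3
tool_pos: [0.3956, 0.366, 0.1501]
tool_rot: [-3.139, 0.002, 1.591]
contact_force: [0.6, 0.3, -1.8]
opening: 0.0598
grip_force: 30.0
```

```bash
python3 - <<'E'
from plan import *
ps=tool(); s=robot.observe(); print(ps[0].round(4),s['opening'],s['grip_force'],s['contact_force'])
im,d=read_camera('wrist'); cv2.imwrite('pics/w2.png',im)
z=ps[0][2]
P,uv=cloud('wrist',d,pose=ps)
for zr in [(.012,.03)]:
  m=(P[:,2]>zr[0])&(P[:,2]<zr[1])&(abs(P[:,0]-.394)<.12)&(abs(P[:,1]-.367)<.1); print('tray',m.sum(),cv2.minAreaRect((P[m,:2]*1000).astype(np.float32)))
chain([(.395,.365,.0235,91.2)])
E
```

```text
[0.3956 0.366  0.1501] 0.05978222619454056 29.997859597206116 [ 0.57540778  0.26629753 -1.82649164]
tray 2440 ((396.27020263671875, 378.92449951171875), (191.38311767578125, 119.6890640258789), 1.278674840927124)
xyz [-0.0007, -0.0014, 0.1694] r [-0.0021, 0.002, -0.0028] rows>=3.0
```

View pics/w2.png

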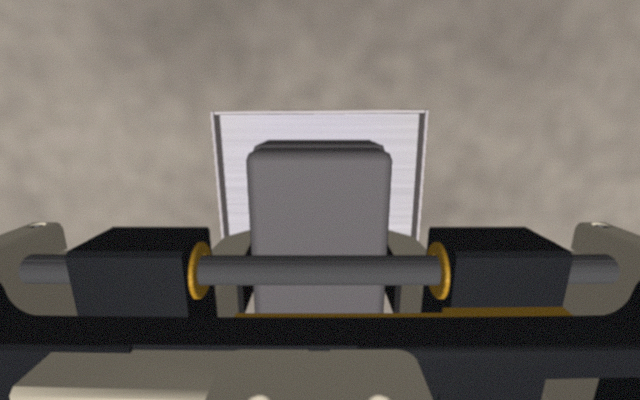

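The box (px 318,200) is held level over the middle of the tray.

step_arm(
  steps=[
    {"x": 0,"y": 0,"z": 0.05,"rx": 0,"ry": 0,"rz": 0,"claw": -0.2},
    {"x": 0,"y": 0,"z": 0.1,"rx": 0,"ry": 0,"rz": 0,"claw": -0.2},
    {"x": 0,"y": 0,"z": 0.14,"rx": 0,"ry": 0,"rz": 0,"claw": -0.2},
    {"x": 0,"y": 0,"z": 0.16,"rx": 0,"ry": 0,"rz": 0,"claw": -0.2},
    {"x": 0,"y": 0,"z": 0.168,"rx": 0,"ry": 0,"rz": 0,"claw": -0.2},
    {"x": 0,"y": 0,"z": 0.17,"rx": 0,"ry": 0,"rz": 0,"claw": -0.2},
    {"x": 0,"y": 0,"z": 0.17,"rx": 0,"ry": 0,"rz": 0,"claw": -0.2},
    {"x": 0,"y": 0,"z": 0.17,"rx": 0,"ry": 0,"rz": 0,"claw": -0.2},
  ],
)

```text
time: 6.02
tool_pos: [0.3974, 0.367, 0.0254]
tool_rot: [3.139, -0.001, 1.59]
contact_force: [0.1, 0.1, -0.8]
opening: 0.0597
grip_force: 30.0
```

step_arm(
  steps=[
    {"x": 0,"y": 0,"z": 0,"rx": 0,"ry": 0,"rz": 0,"claw": 0.6},
    {"x": 0,"y": 0,"z": 0,"rx": 0,"ry": 0,"rz": 0,"claw": 0.6},
    {"x": 0,"y": 0,"z": 0,"rx": 0,"ry": 0,"rz": 0,"claw": 0.6},
    {"x": 0,"y": 0,"z": -0.04,"rx": 0,"ry": 0,"rz": 0,"claw": 0.6},
    {"x": 0,"y": 0,"z": -0.09,"rx": 0,"ry": 0,"rz": 0,"claw": 0.6},
    {"x": 0,"y": 0,"z": -0.15,"rx": 0,"ry": 0,"rz": 0,"claw": 0.6},
    {"x": 0,"y": 0,"z": -0.2,"rx": 0,"ry": 0,"rz": 0,"claw": 0.6},
    {"x": 0,"y": 0,"z": -0.25,"rx": 0,"ry": 0,"rz": 0,"claw": 0.6},
    {"x": 0,"y": 0,"z": -0.28,"rx": 0,"ry": 0,"rz": 0,"claw": 0.6},
    {"x": 0,"y": 0,"z": -0.28,"rx": 0,"ry": 0,"rz": 0,"claw": 0.6},
  ],
)

```text
time: 6.85
tool_pos: [0.3982, 0.3684, 0.2407]
tool_rot: [3.132, -0.006, 1.591]
contact_force: [1.2, -0.1, 1.2]
opening: 0.0738
grip_force: 0.0
```

```bash
python3 - <<'E'
from plan import *
ps=tool(); im,d=read_camera('wrist'); P,uv=cloud('wrist',d,pose=ps)
m=(P[:,2]>.04)&(P[:,2]<.07)&(abs(P[:,0]-.394)<.12)&(abs(P[:,1]-.367)<.1); print('box',np.median(P[m,2]),cv2.minAreaRect((P[m,:2]*1000).astype(np.float32)))
# new top view: bottles
im,d=read_camera('top'); np.savez('top2.npz',im=im,d=d); P,uv=cloud('top',d); hsv=cv2.cvtColor(im,cv2.COLOR_BGR2HSV)[uv[:,1],uv[:,0]]
m=(P[:,2]>.035)&(P[:,2]<.06)&(abs(P[:,0]-.455)<.06)&(abs(P[:,1]+.2)<.08)&(hsv[:,1]<70)
print('fallen body',m.sum(),np.median(P[m,2]),cv2.minAreaRect((P[m,:2]*1000).astype(np.float32)))
m=(hsv[:,0]>100)&(hsv[:,0]<125)&(hsv[:,1]>150)&(P[:,0]<.72); print(len(P[m]))
k,l,st,ce=cv2.connectedComponentsWithStats(np.uint8(cv2.inRange(cv2.cvtColor(im,cv2.COLOR_BGR2HSV),(100,150,30),(125,255,255))>0))
print([(c.round(),s[4]) for c,s in zip(ce[1:],st[1:]) if s[4]>15])
chain([(.45,-.02,.235,91.2)])
E
```

```text
box 0.0587810998330624 ((397.8059997558594, 367.0950927734375), (58.14250946044922, 106.92607879638672), 1.1685007810592651)
fallen body 531 0.051234623910438204 ((457.2423095703125, -201.13262939453125), (98.98186492919922, 50.02108383178711), 69.24824523925781)
494
[(array([167.,  99.]), np.int32(60)), (array([382., 162.]), np.int32(117)), (array([375., 230.]), np.int32(88)), (array([246., 231.]), np.int32(118)), (array([298., 232.]), np.int32(122))]
xyz [-0.5173, 0.0614, -0.0002] r [0.0029, -0.0018, -0.0016] rows>=9.4
```

The box is flat in the tray. Next: go over the fallen bottle, look, and test the tilts.

```bash
python3 -c "
from plan import *
chain([(.42,-.20,.25,69.2)])"
```

```text
xyz [-0.7565, 0.0167, -0.0206] r [0.0025, -0.0023, 0.4873] rows>=13.6
```

step_arm(
  steps=[
    {"x": -0.757,"y": 0.017,"z": -0.02,"rx": 0.002,"ry": -0.002,"rz": 0.487,"claw": 1},
    {"x": -0.757,"y": 0.017,"z": -0.02,"rx": 0.002,"ry": -0.002,"rz": 0.487,"claw": 1},
    {"x": -0.757,"y": 0.017,"z": -0.02,"rx": 0.002,"ry": -0.002,"rz": 0.487,"claw": 1},
    {"x": -0.757,"y": 0.017,"z": -0.02,"rx": 0.002,"ry": -0.002,"rz": 0.487,"claw": 1},
    {"x": -0.757,"y": 0.017,"z": -0.02,"rx": 0.002,"ry": -0.002,"rz": 0.487,"claw": 1},
    {"x": -0.757,"y": 0.017,"z": -0.02,"rx": 0.002,"ry": -0.002,"rz": 0.487,"claw": 1},
    {"x": -0.757,"y": 0.017,"z": -0.02,"rx": 0.002,"ry": -0.002,"rz": 0.487,"claw": 1},
    {"x": -0.757,"y": 0.017,"z": -0.02,"rx": 0.002,"ry": -0.002,"rz": 0.487,"claw": 1},
    {"x": -0.757,"y": 0.017,"z": -0.02,"rx": 0.002,"ry": -0.002,"rz": 0.487,"claw": 1},
    {"x": -0.757,"y": 0.017,"z": -0.02,"rx": 0.002,"ry": -0.002,"rz": 0.487,"claw": 1},
    {"x": -0.757,"y": 0.017,"z": -0.02,"rx": 0.002,"ry": -0.002,"rz": 0.487,"claw": 1},
    {"x": -0.757,"y": 0.017,"z": -0.02,"rx": 0.002,"ry": -0.002,"rz": 0.487,"claw": 1},
  ],
)

```text
time: 7.95
tool_pos: [0.416, -0.1343, 0.2461]
tool_rot: [-3.138, 0.001, 1.208]
contact_force: [1.6, -0.2, 0.7]
opening: 0.092
grip_force: 0.0
```

```bash
python3 - <<'E'
from h import *
s=robot.observe(); ps=tool(); print(ps[0],np.degrees(s['tool_rot']),s['qpos'].round(3)); im,d=read_camera('wrist'); np.savez('w3.npz',im=im,d=d,t=ps[0],R=ps[1]); cv2.imwrite('pics/w3.png',im)
E
```

```text
[ 0.41599046 -0.13426094  0.24609381] [-1.79779151e+02  8.46180781e-02  6.91912401e+01] [-0.486  0.165  1.709 -0.002  1.27  -0.123]
```

View pics/w3.png

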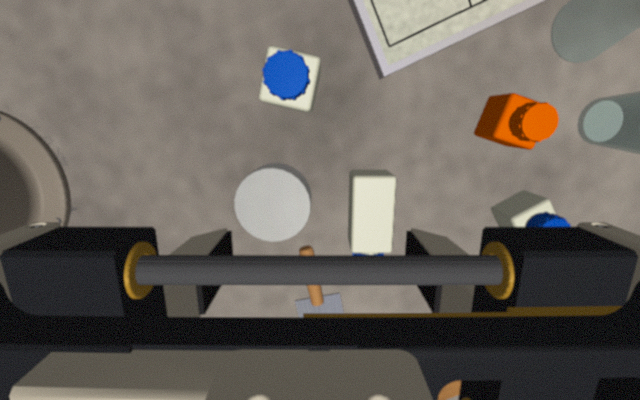

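step_arm(
  steps=[
    {"x": 0,"y": 0,"z": -0.05,"rx": 0,"ry": -0.64,"rz": 0,"claw": 1},
    {"x": 0,"y": 0,"z": -0.05,"rx": 0,"ry": -0.64,"rz": 0,"claw": 1},
    {"x": 0,"y": 0,"z": -0.05,"rx": 0,"ry": -0.64,"rz": 0,"claw": 1},
    {"x": 0,"y": 0,"z": -0.05,"rx": 0,"ry": -0.64,"rz": 0,"claw": 1},
    {"x": 0,"y": 0,"z": -0.05,"rx": 0,"ry": -0.64,"rz": 0,"claw": 1},
    {"x": 0,"y": 0,"z": -0.05,"rx": 0,"ry": -0.64,"rz": 0,"claw": 1},
  ],
)

```text
time: 8.5
tool_pos: [0.4171, -0.1308, 0.2829]
tool_rot: [-3.135, 0.503, 1.215]
contact_force: [-0.1, 0.0, 0.3]
opening: 0.0916
grip_force: 0.0
```

```bash
python3 -c "
from h import *
s=robot.observe(); print(s['qpos'].round(3),s['tool_pos'],np.degrees(s['tool_rot']))"
```

```text
[-0.136  0.232  1.631 -0.494  1.425  0.331] [ 0.41705489 -0.13079663  0.282876  ] [-179.59985469   28.83936811   69.62637367]
```

Wrist view w3: the fallen bottle body is at px (372,212) with its base end at v≈170 and its cap toward the bar. The upright tall is at (288,78), the dishes at (272,203) and the orange decoy at (518,120). Tilting this way drives q4 negative, so I'll turn the bottle partly inward when standing it up.

```bash
python3 - <<'E'
from plan import *
z=np.load('w3.npz'); ps=(z['t'],z['R']); P,uv=cloud('wrist',z['d'],pose=ps); hsv=cv2.cvtColor(z['im'],cv2.COLOR_BGR2HSV)[uv[:,1],uv[:,0]]
m=(P[:,2]>.043)&(P[:,2]<.06)&(abs(P[:,0]-.457)<.07)&(abs(P[:,1]+.2)<.08)&(hsv[:,1]<70)&(hsv[:,2]>120)
print(m.sum(),np.median(P[m,2]),cv2.minAreaRect((P[m,:2]*1000).astype(np.float32)))
Q=P[m,:2]; ang=np.radians(69.3); a=-np.array([np.cos(ang),np.sin(ang)]); n=np.array([-a[1],a[0]])
c=np.array([.457,-.201]); A=(Q-c)@a; N=(Q-c)@n; print('axial',np.percentile(A,[1,99]),'lat',np.percentile(N,[1,99]))
# tall2 from same view: body shoulder
m=(P[:,2]>.088)&(P[:,2]<.1)&(abs(P[:,0]-.425)<.06)&(abs(P[:,1]+.03)<.06)&(hsv[:,1]<70)
print('tall2',m.sum(),cv2.minAreaRect((P[m,:2]*1000).astype(np.float32)))
m=(P[:,2]>.118)&(P[:,2]<.132)&(abs(P[:,0]-.425)<.06)&(abs(P[:,1]+.03)<.06); print(cv2.minEnclosingCircle((P[m,:2]*1000).astype(np.float32)))
E
```

```text
3556 0.050505134309321964 ((426.17437744140625, -187.36895751953125), (98.19932556152344, 119.5934066772461), 69.21189880371094)
axial [-0.0504229   0.04031634] lat [-0.08794943  0.02467454]
tall2 1219 ((426.29180908203125, -29.85297393798828), (50.55103302001953, 50.25299072265625), 56.562931060791016)
((426.0950012207031, -29.853734970092773), 20.29848861694336)
```

```bash
cat >> plan.py <<'E'
def RT(yaw,tilt): # tool down at yaw(deg), then turned about tool y by tilt(deg)
    return (Ro.from_euler('xyz',[np.pi,0,np.radians(yaw)])*Ro.from_euler('y',tilt,degrees=True)).as_matrix()
E
python3 -c "
from plan import *
R=RT(69.2,30); T=np.array([.4544,-.2081,.0165]); pre=T-.09*R[:,2]
chain([(.43,-.17,.25,RT(69.2,0)),(*pre,R),(*T,R)])"
```

```text
xyz [-0.0165, 0.0348, 0.0589] r [-0.0063, 0.6409, 0.007] rows>=4.0
xyz [-0.0959, 0.0485, 0.2074] r [0.0, 0.6667, -0.0] rows>=4.2
xyz [0.0, 0.0, 0.12] r [0.0, 0.0, 0.0] rows>=2.2
```

step_arm(
  steps=[
    {"x": -0.016,"y": 0.035,"z": 0.059,"rx": -0.006,"ry": 0.641,"rz": 0.007,"claw": 0.48},
    {"x": -0.016,"y": 0.035,"z": 0.059,"rx": -0.006,"ry": 0.641,"rz": 0.007,"claw": 0.48},
    {"x": -0.016,"y": 0.035,"z": 0.059,"rx": -0.006,"ry": 0.641,"rz": 0.007,"claw": 0.48},
    {"x": -0.016,"y": 0.035,"z": 0.059,"rx": -0.006,"ry": 0.641,"rz": 0.007,"claw": 0.48},
    {"x": -0.016,"y": 0.035,"z": 0.059,"rx": -0.006,"ry": 0.641,"rz": 0.007,"claw": 0.48},
    {"x": -0.016,"y": 0.035,"z": 0.059,"rx": -0.006,"ry": 0.641,"rz": 0.007,"claw": 0.48},
  ],
)

```text
time: 9.0
tool_pos: [0.4294, -0.1741, 0.2521]
tool_rot: [3.136, 0.002, 1.198]
contact_force: [0.2, 0.4, -0.7]
opening: 0.0685
grip_force: 0.0
```

step_arm(
  steps=[
    {"x": -0.096,"y": 0.0485,"z": 0.207,"rx": 0,"ry": 0.667,"rz": 0,"claw": 0.48},
    {"x": -0.096,"y": 0.0485,"z": 0.207,"rx": 0,"ry": 0.667,"rz": 0,"claw": 0.48},
    {"x": -0.096,"y": 0.0485,"z": 0.207,"rx": 0,"ry": 0.667,"rz": 0,"claw": 0.48},
    {"x": -0.096,"y": 0.0485,"z": 0.207,"rx": 0,"ry": 0.667,"rz": 0,"claw": 0.48},
    {"x": -0.096,"y": 0.0485,"z": 0.207,"rx": 0,"ry": 0.667,"rz": 0,"claw": 0.48},
    {"x": -0.096,"y": 0.0485,"z": 0.207,"rx": 0,"ry": 0.667,"rz": 0,"claw": 0.48},
    {"x": -0.096,"y": 0.0485,"z": 0.207,"rx": 0,"ry": 0.667,"rz": 0,"claw": 0.48},
    {"x": -0.096,"y": 0.0485,"z": 0.207,"rx": 0,"ry": 0.667,"rz": 0,"claw": 0.48},
  ],
)

```text
time: 9.67
tool_pos: [0.4402, -0.2514, 0.0994]
tool_rot: [3.133, -0.519, 1.211]
contact_force: [-0.4, -0.6, 1.0]
opening: 0.0682
grip_force: 0.0
```

```bash
python3 -c "
from plan import *
ps=tool(); s=robot.observe(); print(ps[0],s['qpos'].round(2),s['opening'])
R=RT(69.2,30); T=np.array([.4544,-.2081,.0165]); chain([(*T,R)])
im,d=read_camera('wrist'); cv2.imwrite('pics/w4.png',im)"
```

```text
[ 0.44017959 -0.25135895  0.09938935] [-0.94  0.58  1.66  0.46  1.24 -0.81] 0.06824387713339186
xyz [-0.0021, -0.0037, 0.126] r [0.0092, 0.0059, 0.0032] rows>=2.3
```

View pics/w4.png

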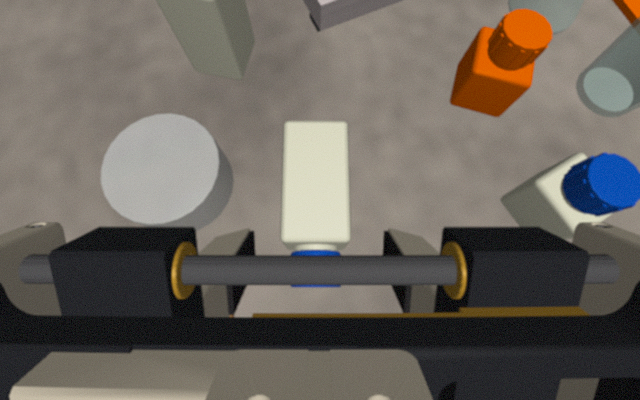

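Bottle centred between the fingers (body px 316,185), dishes (165,170) clear of the left finger.

step_arm(
  squeeze=45,
  steps=[
    {"x": -0.002,"y": -0.004,"z": 0.05,"rx": 0.009,"ry": 0.006,"rz": 0.003,"claw": 0.48},
    {"x": -0.002,"y": -0.004,"z": 0.09,"rx": 0.009,"ry": 0.006,"rz": 0.003,"claw": 0.48},
    {"x": -0.002,"y": -0.004,"z": 0.115,"rx": 0.009,"ry": 0.006,"rz": 0.003,"claw": 0.48},
    {"x": -0.002,"y": -0.004,"z": 0.125,"rx": 0.009,"ry": 0.006,"rz": 0.003,"claw": 0.48},
    {"x": -0.002,"y": -0.004,"z": 0.125,"rx": 0.009,"ry": 0.006,"rz": 0.003,"claw": 0.48},
    {"x": -0.002,"y": -0.004,"z": 0.125,"rx": 0.009,"ry": 0.006,"rz": 0.003,"claw": -0.3},
    {"x": -0.002,"y": -0.004,"z": 0.125,"rx": 0.009,"ry": 0.006,"rz": 0.003,"claw": -0.3},
    {"x": -0.002,"y": -0.004,"z": 0.125,"rx": 0.009,"ry": 0.006,"rz": 0.003,"claw": -0.3},
    {"x": -0.002,"y": -0.004,"z": 0.125,"rx": 0.009,"ry": 0.006,"rz": 0.003,"claw": -0.3},
    {"x": -0.002,"y": -0.004,"z": 0.125,"rx": 0.009,"ry": 0.006,"rz": 0.003,"claw": -0.3},
  ],
)

```text
time: 10.55
tool_pos: [0.4536, -0.21, 0.0163]
tool_rot: [-3.142, -0.527, 1.204]
contact_force: [-0.8, 0.3, 7.9]
opening: 0.0498
grip_force: 45.0
```

```bash
python3 -c "
from plan import *
ps=tool(); print(ps[0],ps[1].round(3))
T,R=ps
# bottle pose in tool frame: base centre
ang=np.radians(69.2); a=-np.array([np.cos(ang),np.sin(ang),0]); base=np.array([.458,-.198,.025])-.0475*a
bt=R.T@(base-T); at=R.T@a; np.savez('held.npz',bt=bt,at=at); print('base in tool',bt.round(4),'axis',at.round(3))
R1=RT(50,-15); R2=RT(25,-60)
G=np.array([.43,-.21])
T2=np.array([*G,.0])-R2@bt; T2[2]+=.002
up=T+[0,0,.11]
T1=(up+T2+[0,0,.07])/2
print(T2)
chain([(*up,R),(*(up+[-.01,0,.02]),R1),(*(T2+[0,0,.07]),R2)])
"
```

```text
[ 0.45361383 -0.21001361  0.0162695 ] [[ 0.31   0.934  0.18 ]
 [ 0.807 -0.358  0.469]
 [ 0.503 -0.    -0.864]]
base in tool [ 0.0565 -0.0004  0.0228] axis [-0.864  0.003 -0.503]
[ 0.42241108 -0.21394314  0.06231396]
xyz [0.0737, -0.0, -0.1268] r [0.0, 0.0, 0.0] rows>=2.6
xyz [0.0093, -0.0125, -0.0255] r [-0.0573, -0.9945, 0.4297] rows>=6.8
xyz [-0.0166, -0.0183, 0.0237] r [0.3469, -0.9838, 0.4521] rows>=7.1
```

step_arm(
  steps=[
    {"x": 0.03,"y": 0,"z": -0.05,"rx": 0,"ry": 0,"rz": 0,"claw": -0.3},
    {"x": 0.074,"y": 0,"z": -0.127,"rx": 0,"ry": 0,"rz": 0,"claw": -0.3},
    {"x": 0.074,"y": 0,"z": -0.127,"rx": 0,"ry": 0,"rz": 0,"claw": -0.3},
    {"x": 0.074,"y": 0,"z": -0.127,"rx": 0,"ry": 0,"rz": 0,"claw": -0.3},
    {"x": 0.074,"y": 0,"z": -0.127,"rx": 0,"ry": 0,"rz": 0,"claw": -0.3},
    {"x": 0.074,"y": 0,"z": -0.127,"rx": 0,"ry": 0,"rz": 0,"claw": -0.3},
  ],
)

```text
time: 11.05
tool_pos: [0.4527, -0.2089, 0.1245]
tool_rot: [-3.137, -0.527, 1.203]
contact_force: [-1.0, -0.4, -3.9]
opening: 0.0498
grip_force: 45.0
```

step_arm(
  steps=[
    {"x": 0.009,"y": -0.0125,"z": -0.0255,"rx": -0.057,"ry": -0.994,"rz": 0.43,"claw": -0.3},
    {"x": 0.009,"y": -0.0125,"z": -0.0255,"rx": -0.057,"ry": -0.994,"rz": 0.43,"claw": -0.3},
    {"x": 0.009,"y": -0.0125,"z": -0.0255,"rx": -0.057,"ry": -0.994,"rz": 0.43,"claw": -0.3},
    {"x": 0.009,"y": -0.0125,"z": -0.0255,"rx": -0.057,"ry": -0.994,"rz": 0.43,"claw": -0.3},
    {"x": 0.009,"y": -0.0125,"z": -0.0255,"rx": -0.057,"ry": -0.994,"rz": 0.43,"claw": -0.3},
    {"x": 0.009,"y": -0.0125,"z": -0.0255,"rx": -0.057,"ry": -0.994,"rz": 0.43,"claw": -0.3},
    {"x": 0.009,"y": -0.0125,"z": -0.0255,"rx": -0.057,"ry": -0.994,"rz": 0.43,"claw": -0.3},
    {"x": 0.009,"y": -0.0125,"z": -0.0255,"rx": -0.057,"ry": -0.994,"rz": 0.43,"claw": -0.3},
    {"x": 0.009,"y": -0.0125,"z": -0.0255,"rx": -0.057,"ry": -0.994,"rz": 0.43,"claw": -0.3},
    {"x": 0.009,"y": -0.0125,"z": -0.0255,"rx": -0.057,"ry": -0.994,"rz": 0.43,"claw": -0.3},
  ],
)

```text
time: 11.88
tool_pos: [0.4426, -0.209, 0.1439]
tool_rot: [-3.135, 0.26, 0.876]
contact_force: [0.0, -0.3, -1.8]
opening: 0.0501
grip_force: 45.0
```

```bash
python3 -c "
from plan import *
ps=tool(); s=robot.observe(); print(ps[0],s['qpos'].round(2),s['opening'],s['contact_force'],ps[1][:,2])
b=np.load('held.npz'); print('axis world',(ps[1]@b['at']).round(3))
R2=RT(25,-60); T2=np.array([.43,-.21,.072])-R2@b['bt']
chain([(*T2,R2),(*(T2-[0,0,.068]),R2)])
"
```

```text
[ 0.44255078 -0.20896172  0.14386221] [-0.44  0.43  1.68 -0.28  1.13  0.39] 0.05013852313552536 [ 0.01691219 -0.30802708 -1.80652935] [-0.16982476 -0.19325845 -0.96633882]
axis world [-0.447 -0.547  0.708]
xyz [-0.0176, -0.0162, 0.0207] r [0.3413, -0.9839, 0.4593] rows>=7.2
xyz [0.0785, -0.0, 0.0453] r [0.0, 0.0, 0.0] rows>=1.6
```

step_arm(
  steps=[
    {"x": -0.018,"y": -0.016,"z": 0.02,"rx": 0.341,"ry": -0.984,"rz": 0.459,"claw": -0.3},
    {"x": -0.018,"y": -0.016,"z": 0.02,"rx": 0.341,"ry": -0.984,"rz": 0.459,"claw": -0.3},
    {"x": -0.018,"y": -0.016,"z": 0.02,"rx": 0.341,"ry": -0.984,"rz": 0.459,"claw": -0.3},
    {"x": -0.018,"y": -0.016,"z": 0.02,"rx": 0.341,"ry": -0.984,"rz": 0.459,"claw": -0.3},
    {"x": -0.018,"y": -0.016,"z": 0.02,"rx": 0.341,"ry": -0.984,"rz": 0.459,"claw": -0.3},
    {"x": -0.018,"y": -0.016,"z": 0.02,"rx": 0.341,"ry": -0.984,"rz": 0.459,"claw": -0.3},
    {"x": -0.018,"y": -0.016,"z": 0.02,"rx": 0.341,"ry": -0.984,"rz": 0.459,"claw": -0.3},
    {"x": -0.018,"y": -0.016,"z": 0.02,"rx": 0.341,"ry": -0.984,"rz": 0.459,"claw": -0.3},
    {"x": -0.018,"y": -0.016,"z": 0.02,"rx": 0.341,"ry": -0.984,"rz": 0.459,"claw": -0.3},
    {"x": -0.018,"y": -0.016,"z": 0.02,"rx": 0.341,"ry": -0.984,"rz": 0.459,"claw": -0.3},
    {"x": -0.018,"y": -0.016,"z": 0.02,"rx": 0.341,"ry": -0.984,"rz": 0.459,"claw": -0.3},
  ],
)

```text
time: 12.8
tool_pos: [0.4228, -0.2151, 0.1352]
tool_rot: [3.134, 1.043, 0.429]
contact_force: [0.2, -1.1, -2.7]
opening: 0.0496
grip_force: 45.0
```

```bash
python3 -c "
from plan import *
ps=tool(); s=robot.observe(); print(ps[0],s['qpos'].round(2),s['opening'],s['contact_force'],ps[1][:,2])
b=np.load('held.npz'); print('axis world',(ps[1]@b['at']).round(3),'base',ps[0]+ps[1]@b['bt'])
R2=RT(25,-60); T2=np.array([.43,-.21,.002])-R2@b['bt']
chain([(*T2,R2)])
im,d=read_camera('scene'); cv2.imwrite('pics/s2.png',cv2.resize(im[130:330,180:440],(780,600)))
"
```

```text
[ 0.42284978 -0.21509413  0.13517597] [-0.26  0.87  1.3  -0.61  1.84  0.99] 0.049612487948359055 [ 0.17885261 -1.133475   -2.67203227] [-0.78272778 -0.36578925 -0.50352304]
axis world [-0.001 -0.     1.   ] base [ 0.43076053 -0.21125905  0.0748964 ]
xyz [0.084, -0.002, 0.0488] r [0.0009, -0.0052, -0.0049] rows>=1.7
```

View pics/s2.png

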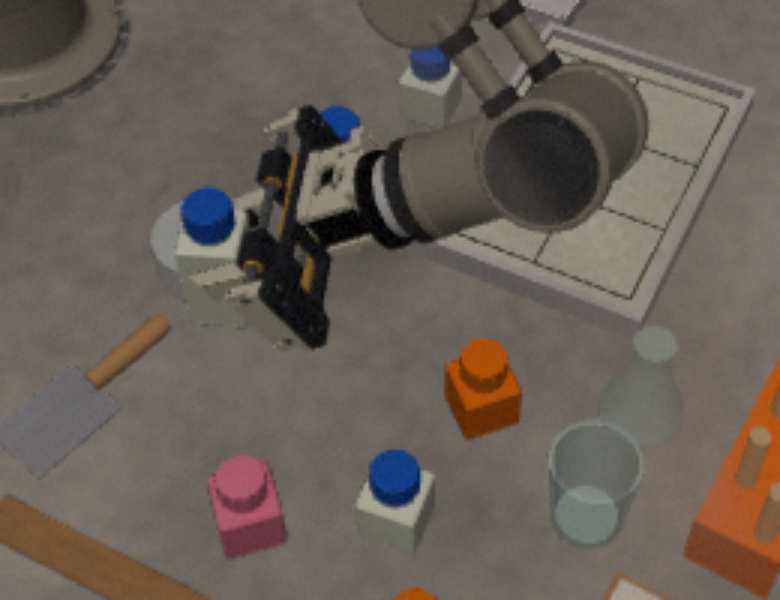

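The bottle is held upright (cap px 208,215) clear of everything. Lowering it to the bench.

step_arm(
  steps=[
    {"x": 0.03,"y": -0.001,"z": 0.0175,"rx": 0,"ry": -0.005,"rz": -0.005,"claw": -0.3},
    {"x": 0.055,"y": -0.001,"z": 0.032,"rx": 0,"ry": -0.005,"rz": -0.005,"claw": -0.3},
    {"x": 0.07,"y": -0.002,"z": 0.041,"rx": 0,"ry": -0.005,"rz": -0.005,"claw": -0.3},
    {"x": 0.08,"y": -0.002,"z": 0.0465,"rx": 0,"ry": -0.005,"rz": -0.005,"claw": -0.3},
    {"x": 0.084,"y": -0.002,"z": 0.0488,"rx": 0,"ry": -0.005,"rz": -0.005,"claw": -0.3},
    {"x": 0.084,"y": -0.002,"z": 0.0488,"rx": 0,"ry": -0.005,"rz": -0.005,"claw": -0.3},
    {"x": 0.084,"y": -0.002,"z": 0.0488,"rx": 0,"ry": -0.005,"rz": -0.005,"claw": -0.3},
  ],
)

```text
time: 13.43
tool_pos: [0.4229, -0.2136, 0.0621]
tool_rot: [3.139, 1.049, 0.435]
contact_force: [-0.2, 0.0, -2.4]
opening: 0.0497
grip_force: 45.0
```

```bash
python3 -c "
from plan import *
ps=tool(); s=robot.observe(); b=np.load('held.npz'); print('axis world',(ps[1]@b['at']).round(3),'base',ps[0]+ps[1]@b['bt'],s['contact_force'],s['opening'])
T,R=ps
B=T-.15*R[:,2]
chain([(*(T-[0,0,.003]),R)])
chain([(*B,R),(.50,-.12,.28,RT(25,-20))])
"
```

```text
axis world [0.006 0.001 1.   ] base [ 0.43043449 -0.20978815  0.00176084] [-0.20528889  0.02543133 -2.409746  ] 0.04972715488584239
xyz [0.0035, -0.0, 0.002] r [0.0, 0.0, 0.0] rows>=0.1
xyz [0.0, 0.0, -0.2] r [0.0, 0.0, 0.0] rows>=3.6
xyz [-0.1793, -0.0691, -0.0713] r [0.0026, 0.8918, 0.0001] rows>=5.6
```

step_arm(
  steps=[
    {"x": 0.0015,"y": 0,"z": 0.001,"rx": 0,"ry": 0,"rz": 0,"claw": -0.3},
    {"x": 0.003,"y": 0,"z": 0.0018,"rx": 0,"ry": 0,"rz": 0,"claw": -0.3},
    {"x": 0.004,"y": 0,"z": 0.0023,"rx": 0,"ry": 0,"rz": 0,"claw": -0.3},
    {"x": 0.004,"y": 0,"z": 0.0023,"rx": 0,"ry": 0,"rz": 0,"claw": -0.3},
  ],
)

```text
time: 13.77
tool_pos: [0.423, -0.2136, 0.0617]
tool_rot: [3.134, 1.052, 0.431]
contact_force: [1.7, 2.4, 15.7]
opening: 0.0499
grip_force: 45.0
```

step_arm(
  steps=[
    {"x": 0,"y": 0,"z": 0,"rx": 0,"ry": 0,"rz": 0,"claw": 0.5},
    {"x": 0,"y": 0,"z": 0,"rx": 0,"ry": 0,"rz": 0,"claw": 0.5},
    {"x": 0,"y": 0,"z": 0,"rx": 0,"ry": 0,"rz": 0,"claw": 0.5},
    {"x": 0,"y": 0,"z": 0,"rx": 0,"ry": 0,"rz": 0,"claw": 0.5},
    {"x": 0,"y": 0,"z": -0.03,"rx": 0,"ry": 0,"rz": 0,"claw": 0.5},
    {"x": 0,"y": 0,"z": -0.07,"rx": 0,"ry": 0,"rz": 0,"claw": 0.5},
    {"x": 0,"y": 0,"z": -0.12,"rx": 0,"ry": 0,"rz": 0,"claw": 0.5},
    {"x": 0,"y": 0,"z": -0.17,"rx": 0,"ry": 0,"rz": 0,"claw": 0.5},
    {"x": 0,"y": 0,"z": -0.2,"rx": 0,"ry": 0,"rz": 0,"claw": 0.5},
    {"x": 0,"y": 0,"z": -0.2,"rx": 0,"ry": 0,"rz": 0,"claw": 0.5},
    {"x": 0,"y": 0,"z": -0.2,"rx": 0,"ry": 0,"rz": 0,"claw": 0.5},
  ],
)

```text
time: 14.68
tool_pos: [0.5409, -0.1579, 0.132]
tool_rot: [3.14, 1.05, 0.437]
contact_force: [0.1, -0.7, 0.4]
opening: 0.0689
grip_force: 0.0
```

step_arm(
  steps=[
    {"x": -0.18,"y": -0.07,"z": -0.07,"rx": 0,"ry": 0.89,"rz": 0,"claw": 0.5},
    {"x": -0.18,"y": -0.07,"z": -0.07,"rx": 0,"ry": 0.89,"rz": 0,"claw": 0.5},
    {"x": -0.18,"y": -0.07,"z": -0.07,"rx": 0,"ry": 0.89,"rz": 0,"claw": 0.5},
    {"x": -0.18,"y": -0.07,"z": -0.07,"rx": 0,"ry": 0.89,"rz": 0,"claw": 0.5},
    {"x": -0.18,"y": -0.07,"z": -0.07,"rx": 0,"ry": 0.89,"rz": 0,"claw": 0.5},
    {"x": -0.18,"y": -0.07,"z": -0.07,"rx": 0,"ry": 0.89,"rz": 0,"claw": 0.5},
    {"x": -0.18,"y": -0.07,"z": -0.07,"rx": 0,"ry": 0.89,"rz": 0,"claw": 0.5},
    {"x": -0.18,"y": -0.07,"z": -0.07,"rx": 0,"ry": 0.89,"rz": 0,"claw": 0.5},
    {"x": -0.18,"y": -0.07,"z": -0.07,"rx": 0,"ry": 0.89,"rz": 0,"claw": 0.5},
  ],
)

```text
time: 15.43
tool_pos: [0.4979, -0.12, 0.2742]
tool_rot: [-3.14, 0.356, 0.437]
contact_force: [0.4, 0.3, -0.6]
opening: 0.0688
grip_force: 0.0
```

```bash
cat > obj.py <<'E'
from plan import *
def caps(name,im,d,ps=None,xmax=.74):
    P,uv=cloud(name,d,pose=ps); H=cv2.cvtColor(im,cv2.COLOR_BGR2HSV); hsv=H[uv[:,1],uv[:,0]]
    k,l,st,ce=cv2.connectedComponentsWithStats(np.uint8(cv2.inRange(H,(100,150,30),(125,255,255))>0))
    L=l[uv[:,1],uv[:,0]]
    for i in range(1,k):
        if st[i,4]<25: continue
        Q=P[L==i]
        if len(Q)<20: continue
        zt=np.percentile(Q[:,2],80); T=Q[abs(Q[:,2]-zt)<.007]; c=(T.max(0)+T.min(0))/2
        if c[0]>xmax or c[0]<.25: continue
        zs=zt-.029
        m=(abs(P[:,2]-zs)<.007)&(np.linalg.norm(P[:,:2]-c[:2],axis=1)<.04)&(hsv[:,1]<75)&(hsv[:,2]>110)
        r=cv2.minAreaRect((P[m,:2]*1000).astype(np.float32)) if m.sum()>20 else None
        print(name,ce[i].round(),'cap',c[:2].round(4),'ztop',zt.round(3),'body',None if r is None else (np.round(r[0],1).tolist(),np.round(r[1],1).tolist(),round(r[2],1)),m.sum())
def look(*names):
    for n in names:
        ps=tool(); im,d=read_camera(n); np.savez(f'last_{n}.npz',im=im,d=d,t=ps[0],R=ps[1]); caps(n,im,d,ps)
if __name__=='__main__': import sys; print(tool()[0].round(4),np.degrees(robot.observe()['tool_rot']).round(2)); look(*sys.argv[1:])
E
python3 obj.py wrist top scene; python3 -c "
from plan import *
chain([(.43,-.10,.28,RT(56.5,0))])"
```

```text
[ 0.4979 -0.12    0.2742] [-179.9    20.42   25.05]
wrist [528.  54.] cap [ 0.6365 -0.2758] ztop 0.081 body ([636.8, -276.8], [49.9, 50.2], 10.5) 1159
wrist [63. 74.] cap [0.429  0.1281] ztop 0.081 body ([428.4, 128.8], [49.9, 50.3], 8.6) 1254
wrist [205. 155.] cap [ 0.4277 -0.0297] ztop 0.126 body ([427.3, -30.2], [49.9, 48.7], 56.7) 975
wrist [366. 213.] cap [ 0.4325 -0.2095] ztop 0.126 body ([432.0, -210.2], [49.2, 50.2], 25.1) 735
top [382. 162.] cap [ 0.6347 -0.2773] ztop 0.083 body ([635.6, -279.3], [48.5, 49.5], 10.0) 106
top [245. 231.] cap [0.4261 0.1278] ztop 0.083 body ([425.1, 134.7], [48.7, 33.8], 5.6) 46
top [362. 231.] cap [ 0.4293 -0.2112] ztop 0.128 body ([429.7, -212.4], [49.1, 49.7], 26.3) 133
scene [530.   6.] cap [0.6793 1.7809] ztop -0.145 body None 0
scene [325. 146.] cap [0.4293 0.1346] ztop 0.083 body ([442.7, 130.4], [17.1, 49.6], 7.9) 53
scene [291. 176.] cap [ 0.4281 -0.0352] ztop 0.125 body ([427.3, -29.5], [48.7, 49.5], 57.8) 116
scene [253. 220.] cap [ 0.4324 -0.2105] ztop 0.126 body ([431.4, -211.7], [48.5, 47.1], 27.1) 140
scene [311. 289.] cap [ 0.6365 -0.2765] ztop 0.081 body ([636.3, -277.0], [49.4, 50.2], 10.0) 175
xyz [-0.0703, -0.0624, 0.0174] r [-0.1263, 0.4409, -0.6901] rows>=5.2
```

All is measured consistently, and the fallen bottle now stands at (0.431,-0.210). Next tall2 → back1.

```bash
python3 -c "
from plan import *
chain([(.4275,-.0300,.20,56.6),(.4275,-.0300,.066,56.6)])"
```

```text
xyz [0.0011, -0.1482, 0.1048] r [-0.1267, 0.4408, -0.6923] rows>=5.2
xyz [0.0, -0.0, 0.1787] r [0.0, 0.0, 0.0] rows>=3.2
```

step_arm(
  steps=[
    {"x": 0.001,"y": -0.148,"z": 0.105,"rx": -0.127,"ry": 0.441,"rz": -0.692,"claw": 0.52},
    {"x": 0.001,"y": -0.148,"z": 0.105,"rx": -0.127,"ry": 0.441,"rz": -0.692,"claw": 0.52},
    {"x": 0.001,"y": -0.148,"z": 0.105,"rx": -0.127,"ry": 0.441,"rz": -0.692,"claw": 0.52},
    {"x": 0.001,"y": -0.148,"z": 0.105,"rx": -0.127,"ry": 0.441,"rz": -0.692,"claw": 0.52},
    {"x": 0.001,"y": -0.148,"z": 0.105,"rx": -0.127,"ry": 0.441,"rz": -0.692,"claw": 0.52},
    {"x": 0.001,"y": -0.148,"z": 0.105,"rx": -0.127,"ry": 0.441,"rz": -0.692,"claw": 0.52},
    {"x": 0.001,"y": -0.148,"z": 0.105,"rx": -0.127,"ry": 0.441,"rz": -0.692,"claw": 0.52},
    {"x": 0.001,"y": -0.148,"z": 0.105,"rx": -0.127,"ry": 0.441,"rz": -0.692,"claw": 0.52},
    {"x": 0.001,"y": -0.148,"z": 0.105,"rx": -0.127,"ry": 0.441,"rz": -0.692,"claw": 0.52},
  ],
)

```text
time: 16.33
tool_pos: [0.4281, -0.0304, 0.2009]
tool_rot: [3.139, -0.001, 0.987]
contact_force: [-0.0, 0.3, 0.1]
opening: 0.0699
grip_force: 0.0
```

```bash
python3 -c "
from obj import *
look('wrist'); print(tool()[0],np.degrees(robot.observe()['tool_rot']))
chain([(.4275,-.0300,.066,56.6)])"
```

```text
wrist [210.  35.] cap [0.4276 0.1287] ztop 0.081 body ([427.7, 128.7], [50.5, 49.4], 8.9) 1350
wrist [315. 206.] cap [ 0.427 -0.029] ztop 0.126 body ([426.6, -29.3], [49.1, 50.1], 56.3) 1283
[ 0.42811453 -0.03036424  0.20096016] [ 1.79821294e+02 -6.81282493e-02  5.65422186e+01]
xyz [-0.0003, -0.0015, 0.1799] r [0.004, -0.0015, -0.0013] rows>=3.2
```

step_arm(
  squeeze=35,
  steps=[
    {"x": 0,"y": -0.002,"z": 0.05,"rx": 0.003,"ry": 0,"rz": 0,"claw": 0.52},
    {"x": 0,"y": -0.002,"z": 0.1,"rx": 0.003,"ry": 0,"rz": 0,"claw": 0.52},
    {"x": 0,"y": -0.002,"z": 0.15,"rx": 0.003,"ry": 0,"rz": 0,"claw": 0.52},
    {"x": 0,"y": -0.002,"z": 0.175,"rx": 0.003,"ry": 0,"rz": 0,"claw": 0.52},
    {"x": 0,"y": -0.002,"z": 0.18,"rx": 0.003,"ry": 0,"rz": 0,"claw": 0.52},
    {"x": 0,"y": -0.002,"z": 0.18,"rx": 0.003,"ry": 0,"rz": 0,"claw": 0.52},
    {"x": 0,"y": -0.002,"z": 0.18,"rx": 0.003,"ry": 0,"rz": 0,"claw": -0.3},
    {"x": 0,"y": -0.002,"z": 0.18,"rx": 0.003,"ry": 0,"rz": 0,"claw": -0.3},
    {"x": 0,"y": -0.002,"z": 0.18,"rx": 0.003,"ry": 0,"rz": 0,"claw": -0.3},
    {"x": 0,"y": -0.002,"z": 0.18,"rx": 0.003,"ry": 0,"rz": 0,"claw": -0.3},
    {"x": 0,"y": -0.002,"z": 0.18,"rx": 0.003,"ry": 0,"rz": 0,"claw": -0.3},
  ],
)

```text
time: 17.3
tool_pos: [0.4276, -0.0297, 0.0674]
tool_rot: [3.138, -0.003, 0.987]
contact_force: [-0.7, 1.6, 7.9]
opening: 0.0498
grip_force: 34.9
```

```bash
cat > bay.py <<'E'
from plan import *
from shelf import bays
B=bays((.6137,.1037,np.radians(4.12)))
E
python3 -c "
from bay import *
print({k:v.round(4) for k,v in B.items()})
t=tool()[0]; b=B['back1']; z=t[2]
chain([(t[0],t[1],z+.12,56.6),(*b,z+.12,4.12),(*b,z+.046,4.12)])"
```

```text
{'back1': array([0.6525, 0.1917]), 'back2': array([0.6586, 0.1069]), 'back3': array([0.6647, 0.0222]), 'front1': array([0.5627, 0.1852]), 'front2': array([0.5688, 0.1005]), 'front3': array([0.5749, 0.0157])}
xyz [0.0005, 0.0006, -0.16] r [0.0046, -0.0037, -0.0009] rows>=2.9
xyz [0.4115, 0.0878, 0.0] r [0.0, -0.0, 1.1662] rows>=7.6
xyz [0.0, -0.0, 0.0987] r [0.0, 0.0, 0.0] rows>=1.8
```

step_arm(
  steps=[
    {"x": 0,"y": 0,"z": -0.05,"rx": 0.004,"ry": -0.003,"rz": 0,"claw": -0.3},
    {"x": 0,"y": 0,"z": -0.1,"rx": 0.004,"ry": -0.003,"rz": 0,"claw": -0.3},
    {"x": 0,"y": 0,"z": -0.15,"rx": 0.004,"ry": -0.003,"rz": 0.1,"claw": -0.3},
    {"x": 0,"y": 0,"z": -0.16,"rx": 0.004,"ry": -0.003,"rz": 0.166,"claw": -0.3},
    {"x": 0,"y": 0,"z": -0.16,"rx": 0.004,"ry": -0.003,"rz": 0.166,"claw": -0.3},
  ],
)

```text
time: 17.72
tool_pos: [0.4283, -0.0302, 0.1893]
tool_rot: [3.137, -0.003, 0.855]
contact_force: [0.3, 1.0, -2.6]
opening: 0.0498
grip_force: 34.8
```

step_arm(
  steps=[
    {"x": 0.419,"y": 0.033,"z": 0,"rx": 0,"ry": 0,"rz": 1,"claw": -0.3},
    {"x": 0.419,"y": 0.033,"z": 0,"rx": 0,"ry": 0,"rz": 1,"claw": -0.3},
    {"x": 0.419,"y": 0.033,"z": 0,"rx": 0,"ry": 0,"rz": 1,"claw": -0.3},
    {"x": 0.419,"y": 0.033,"z": 0,"rx": 0,"ry": 0,"rz": 1,"claw": -0.3},
    {"x": 0.419,"y": 0.033,"z": 0,"rx": 0,"ry": 0,"rz": 1,"claw": -0.3},
    {"x": 0.419,"y": 0.033,"z": 0,"rx": 0,"ry": 0,"rz": 1,"claw": -0.3},
    {"x": 0.419,"y": 0.033,"z": 0,"rx": 0,"ry": 0,"rz": 1,"claw": -0.3},
    {"x": 0.419,"y": 0.033,"z": 0,"rx": 0,"ry": 0,"rz": 1,"claw": -0.3},
    {"x": 0.419,"y": 0.033,"z": 0,"rx": 0,"ry": 0,"rz": 1,"claw": -0.3},
    {"x": 0.419,"y": 0.033,"z": 0,"rx": 0,"ry": 0,"rz": 1,"claw": -0.3},
    {"x": 0.419,"y": 0.033,"z": 0,"rx": 0,"ry": 0,"rz": 1,"claw": -0.3},
    {"x": 0.419,"y": 0.033,"z": 0,"rx": 0,"ry": 0,"rz": 1,"claw": -0.3},
  ],
)

```text
time: 18.72
tool_pos: [0.6503, 0.1905, 0.1853]
tool_rot: [-3.141, 0.003, 0.071]
contact_force: [-0.7, -0.8, -3.1]
opening: 0.0499
grip_force: 34.9
```

```bash
python3 -c "
from bay import *
s=robot.observe(); print(s['opening'],s['grip_force'],s['contact_force'])
chain([(*B['back1'],.0674+.047,4.12)])"
```

```text
0.04991509217757528 34.90101635456085 [-0.68828961 -0.80247646 -3.11770927]
xyz [0.0034, -0.0013, 0.0945] r [-0.0005, 0.0044, -0.0007] rows>=1.7
```

step_arm(
  steps=[
    {"x": 0.003,"y": -0.001,"z": 0.04,"rx": 0,"ry": 0.004,"rz": 0,"claw": -0.3},
    {"x": 0.003,"y": -0.001,"z": 0.07,"rx": 0,"ry": 0.004,"rz": 0,"claw": -0.3},
    {"x": 0.003,"y": -0.001,"z": 0.088,"rx": 0,"ry": 0.004,"rz": 0,"claw": -0.3},
    {"x": 0.003,"y": -0.001,"z": 0.0945,"rx": 0,"ry": 0.004,"rz": 0,"claw": -0.3},
    {"x": 0.003,"y": -0.001,"z": 0.0945,"rx": 0,"ry": 0.004,"rz": 0,"claw": -0.3},
    {"x": 0.003,"y": -0.001,"z": 0.0945,"rx": 0,"ry": 0.004,"rz": 0,"claw": -0.3},
    {"x": 0.003,"y": -0.001,"z": 0.0945,"rx": 0,"ry": 0.004,"rz": 0,"claw": -0.3},
  ],
)

```text
time: 19.3
tool_pos: [0.6541, 0.1923, 0.1172]
tool_rot: [-3.14, -0.005, 0.071]
contact_force: [0.6, -0.3, -3.3]
opening: 0.0496
grip_force: 34.9
```

```bash
python3 -c "
from bay import *
s=robot.observe(); print(s['opening'],s['grip_force'],s['contact_force'],s['tool_rot'])
chain([(*B['back1'],.0674+.045,4.12)])"
```

```text
0.04958371189659025 34.90117371082306 [ 0.61790759 -0.26422392 -3.31934513] [-3.14042389 -0.00481305  0.07112907]
xyz [-0.0022, 0.0006, 0.0064] r [-0.0015, -0.0061, -0.001] rows>=0.1
```

step_arm(
  steps=[
    {"x": -0.001,"y": 0,"z": 0.002,"rx": 0,"ry": -0.002,"rz": 0,"claw": -0.3},
    {"x": -0.001,"y": 0,"z": 0.004,"rx": 0,"ry": -0.002,"rz": 0,"claw": -0.3},
    {"x": -0.001,"y": 0,"z": 0.0055,"rx": 0,"ry": -0.002,"rz": 0,"claw": -0.3},
    {"x": -0.001,"y": 0,"z": 0.0055,"rx": 0,"ry": -0.002,"rz": 0,"claw": -0.3},
    {"x": -0.001,"y": 0,"z": 0.0055,"rx": 0,"ry": -0.002,"rz": 0,"claw": -0.3},
  ],
)

```text
time: 19.72
tool_pos: [0.653, 0.1925, 0.1126]
tool_rot: [-3.141, -0.002, 0.072]
contact_force: [-1.8, -0.1, 5.9]
opening: 0.0495
grip_force: 34.9
```

step_arm(
  steps=[
    {"x": 0,"y": 0,"z": 0,"rx": 0,"ry": 0,"rz": 0,"claw": 0.4},
    {"x": 0,"y": 0,"z": 0,"rx": 0,"ry": 0,"rz": 0,"claw": 0.4},
    {"x": 0,"y": 0,"z": 0,"rx": 0,"ry": 0,"rz": 0,"claw": 0.4},
    {"x": 0,"y": 0,"z": -0.02,"rx": 0,"ry": 0,"rz": 0,"claw": 0.4},
    {"x": 0,"y": 0,"z": -0.06,"rx": 0,"ry": 0,"rz": 0,"claw": 0.4},
    {"x": 0,"y": 0,"z": -0.11,"rx": 0,"ry": 0,"rz": 0,"claw": 0.4},
    {"x": 0,"y": 0,"z": -0.16,"rx": 0,"ry": 0,"rz": 0,"claw": 0.4},
    {"x": 0,"y": 0,"z": -0.19,"rx": 0,"ry": 0,"rz": 0,"claw": 0.4},
    {"x": 0,"y": 0,"z": -0.19,"rx": 0,"ry": 0,"rz": 0,"claw": 0.4},
  ],
)

```text
time: 20.47
tool_pos: [0.6548, 0.1927, 0.2606]
tool_rot: [-3.139, -0.012, 0.071]
contact_force: [1.0, 0.9, 0.6]
opening: 0.0644
grip_force: 0.0
```

```bash
python3 -c "
from obj import *
from bay import *
import shelf
look('wrist','top','scene')
z=np.load('last_wrist.npz'); shelf.fit('wrist',z['im'],z['d'],(z['t'],z['R'])); print(B['back1'])
chain([(.431,-.21,.26,25),(.431,-.21,.20,25),])"
```

```text
wrist [317. 205.] cap [0.6531 0.1937] ztop 0.171 body ([652.0, 193.4], [49.8, 50.0], 3.7) 1159
top [219. 151.] cap [0.6455 0.1918] ztop 0.173 body ([641.8, 189.8], [31.6, 49.2], 7.9) 84
top [382. 162.] cap [ 0.635  -0.2776] ztop 0.083 body ([635.1, -278.7], [48.8, 49.8], 10.1) 110
top [246. 231.] cap [0.4261 0.1259] ztop 0.083 body ([426.1, 127.4], [49.6, 48.3], 6.6) 120
top [362. 231.] cap [ 0.4293 -0.2111] ztop 0.128 body ([429.4, -212.5], [49.3, 49.6], 24.8) 129
scene [530.   6.] cap [0.6851 1.7952] ztop -0.144 body None 0
scene [408. 136.] cap [0.6517 0.1939] ztop 0.172 body ([652.0, 189.8], [48.1, 45.3], 3.8) 106
scene [326. 146.] cap [0.4302 0.1344] ztop 0.083 body ([427.3, 129.1], [47.4, 50.1], 6.9) 91
scene [253. 221.] cap [ 0.4322 -0.2099] ztop 0.126 body ([431.8, -212.5], [49.1, 46.6], 28.7) 137
scene [311. 289.] cap [ 0.6365 -0.2775] ztop 0.081 body ([636.2, -278.2], [50.7, 48.3], 14.3) 171
wrist shelf [0.6138 0.1032 0.0709] yawdeg 4.06 2319 rms mm 1.0950734957095758
[0.65247683 0.19171339]
xyz [-0.3324, 0.5139, -0.0099] r [-0.0012, 0.0013, -0.4647] rows>=11.0
xyz [0.0, -0.0, 0.08] r [0.0, 0.0, 0.0] rows>=1.4
```

tall2 stands in back1, 1–2 mm off and square. Now tall1 → back2.

step_arm(
  steps=[
    {"x": -0.332,"y": 0.514,"z": 0,"rx": 0,"ry": 0,"rz": -0.465,"claw": 0.52},
    {"x": -0.332,"y": 0.514,"z": 0,"rx": 0,"ry": 0,"rz": -0.465,"claw": 0.52},
    {"x": -0.332,"y": 0.514,"z": 0,"rx": 0,"ry": 0,"rz": -0.465,"claw": 0.52},
    {"x": -0.332,"y": 0.514,"z": 0,"rx": 0,"ry": 0,"rz": -0.465,"claw": 0.52},
    {"x": -0.332,"y": 0.514,"z": 0,"rx": 0,"ry": 0,"rz": -0.465,"claw": 0.52},
    {"x": -0.332,"y": 0.514,"z": 0,"rx": 0,"ry": 0,"rz": -0.465,"claw": 0.52},
    {"x": -0.332,"y": 0.514,"z": 0,"rx": 0,"ry": 0,"rz": -0.465,"claw": 0.52},
    {"x": -0.332,"y": 0.514,"z": 0,"rx": 0,"ry": 0,"rz": -0.465,"claw": 0.52},
    {"x": -0.332,"y": 0.514,"z": 0,"rx": 0,"ry": 0,"rz": -0.465,"claw": 0.52},
    {"x": -0.332,"y": 0.514,"z": 0,"rx": 0,"ry": 0,"rz": -0.465,"claw": 0.52},
    {"x": -0.332,"y": 0.514,"z": 0,"rx": 0,"ry": 0,"rz": -0.465,"claw": 0.52},
    {"x": -0.332,"y": 0.514,"z": 0,"rx": 0,"ry": 0,"rz": -0.465,"claw": 0.52},
  ],
)

```text
time: 21.62
tool_pos: [0.4279, -0.2151, 0.2515]
tool_rot: [-3.139, 0.003, 0.43]
contact_force: [0.6, -0.4, 0.0]
opening: 0.0696
grip_force: 0.0
```

step_arm(
  steps=[
    {"x": 0,"y": 0,"z": 0.08,"rx": 0,"ry": 0,"rz": 0,"claw": 0.52},
    {"x": 0,"y": 0,"z": 0.08,"rx": 0,"ry": 0,"rz": 0,"claw": 0.52},
    {"x": 0,"y": 0,"z": 0.08,"rx": 0,"ry": 0,"rz": 0,"claw": 0.52},
    {"x": 0,"y": 0,"z": 0.08,"rx": 0,"ry": 0,"rz": 0,"claw": 0.52},
  ],
)

```text
time: 21.95
tool_pos: [0.431, -0.2091, 0.1919]
tool_rot: [-3.137, 0.001, 0.437]
contact_force: [0.3, 0.0, 0.5]
opening: 0.0695
grip_force: 0.0
```

```bash
python3 -c "
from obj import *
look('wrist'); print(tool()[0],np.degrees(robot.observe()['tool_rot']))
chain([(.431,-.210,.067,25.1)])"
```

```text
wrist [504.  12.] cap [ 0.6291 -0.2779] ztop 0.081 body ([624.8, -279.1], [26.6, 50.2], 8.9) 1159
wrist [320. 210.] cap [ 0.4315 -0.2103] ztop 0.126 body ([431.2, -210.4], [48.8, 50.0], 25.1) 1364
[ 0.43188863 -0.20962201  0.19325923] [-1.79905163e+02 -9.98591960e-03  2.50380459e+01]
xyz [-0.0013, 0.0002, 0.1683] r [-0.0021, -0.0002, -0.0014] rows>=3.0
```

step_arm(
  squeeze=35,
  steps=[
    {"x": -0.001,"y": 0.0005,"z": 0.05,"rx": 0,"ry": 0,"rz": 0,"claw": 0.52},
    {"x": -0.001,"y": 0.0005,"z": 0.1,"rx": 0,"ry": 0,"rz": 0,"claw": 0.52},
    {"x": -0.001,"y": 0.0005,"z": 0.145,"rx": 0,"ry": 0,"rz": 0,"claw": 0.52},
    {"x": -0.001,"y": 0.0005,"z": 0.165,"rx": 0,"ry": 0,"rz": 0,"claw": 0.52},
    {"x": -0.001,"y": 0.0005,"z": 0.168,"rx": 0,"ry": 0,"rz": 0,"claw": 0.52},
    {"x": -0.001,"y": 0.0005,"z": 0.168,"rx": 0,"ry": 0,"rz": 0,"claw": 0.52},
    {"x": -0.001,"y": 0.0005,"z": 0.168,"rx": 0,"ry": 0,"rz": 0,"claw": -0.3},
    {"x": -0.001,"y": 0.0005,"z": 0.168,"rx": 0,"ry": 0,"rz": 0,"claw": -0.3},
    {"x": -0.001,"y": 0.0005,"z": 0.168,"rx": 0,"ry": 0,"rz": 0,"claw": -0.3},
    {"x": -0.001,"y": 0.0005,"z": 0.168,"rx": 0,"ry": 0,"rz": 0,"claw": -0.3},
    {"x": -0.001,"y": 0.0005,"z": 0.168,"rx": 0,"ry": 0,"rz": 0,"claw": -0.3},
  ],
)

```text
time: 22.92
tool_pos: [0.4319, -0.2108, 0.0685]
tool_rot: [3.14, -0.002, 0.437]
contact_force: [0.1, 1.4, 6.7]
opening: 0.0497
grip_force: 34.9
```

```bash
python3 -c "
from bay import *
t=tool()[0]; b=B['back2']; z=t[2]; print(t)
chain([(t[0],t[1],z+.14,25.1),(*b,z+.14,4.12)])"
```

```text
[ 0.43188621 -0.21078443  0.06854043]
xyz [0.0004, 0.0002, -0.1867] r [0.0017, -0.0025, -0.0018] rows>=3.4
xyz [0.4534, -0.2554, -0.0] r [-0.0, -0.0, 0.4662] rows>=9.4
```

step_arm(
  steps=[
    {"x": 0,"y": 0,"z": -0.05,"rx": 0.002,"ry": -0.002,"rz": 0,"claw": -0.3},
    {"x": 0,"y": 0,"z": -0.1,"rx": 0.002,"ry": -0.002,"rz": 0,"claw": -0.3},
    {"x": 0,"y": 0,"z": -0.15,"rx": 0.002,"ry": -0.002,"rz": 0,"claw": -0.3},
    {"x": 0,"y": 0,"z": -0.187,"rx": 0.002,"ry": -0.002,"rz": 0,"claw": -0.3},
    {"x": 0,"y": 0,"z": -0.187,"rx": 0.002,"ry": -0.002,"rz": 0,"claw": -0.3},
    {"x": 0,"y": 0,"z": -0.187,"rx": 0.002,"ry": -0.002,"rz": 0,"claw": -0.3},
  ],
)

```text
time: 23.42
tool_pos: [0.4316, -0.2109, 0.2088]
tool_rot: [3.141, -0.001, 0.437]
contact_force: [-0.8, 0.4, -2.6]
opening: 0.0496
grip_force: 34.9
```

step_arm(
  steps=[
    {"x": 0.453,"y": -0.255,"z": 0,"rx": 0,"ry": 0,"rz": 0.466,"claw": -0.3},
    {"x": 0.453,"y": -0.255,"z": 0,"rx": 0,"ry": 0,"rz": 0.466,"claw": -0.3},
    {"x": 0.453,"y": -0.255,"z": 0,"rx": 0,"ry": 0,"rz": 0.466,"claw": -0.3},
    {"x": 0.453,"y": -0.255,"z": 0,"rx": 0,"ry": 0,"rz": 0.466,"claw": -0.3},
    {"x": 0.453,"y": -0.255,"z": 0,"rx": 0,"ry": 0,"rz": 0.466,"claw": -0.3},
    {"x": 0.453,"y": -0.255,"z": 0,"rx": 0,"ry": 0,"rz": 0.466,"claw": -0.3},
    {"x": 0.453,"y": -0.255,"z": 0,"rx": 0,"ry": 0,"rz": 0.466,"claw": -0.3},
    {"x": 0.453,"y": -0.255,"z": 0,"rx": 0,"ry": 0,"rz": 0.466,"claw": -0.3},
    {"x": 0.453,"y": -0.255,"z": 0,"rx": 0,"ry": 0,"rz": 0.466,"claw": -0.3},
    {"x": 0.453,"y": -0.255,"z": 0,"rx": 0,"ry": 0,"rz": 0.466,"claw": -0.3},
    {"x": 0.453,"y": -0.255,"z": 0,"rx": 0,"ry": 0,"rz": 0.466,"claw": -0.3},
    {"x": 0.453,"y": -0.255,"z": 0,"rx": 0,"ry": 0,"rz": 0.466,"claw": -0.3},
  ],
)

```text
time: 24.42
tool_pos: [0.6574, 0.108, 0.2039]
tool_rot: [-3.14, 0.007, 0.073]
contact_force: [-0.5, -0.3, -2.8]
opening: 0.0498
grip_force: 34.9
```

```bash
python3 -c "
from obj import *
from bay import *
s=robot.observe(); print(s['opening'],s['grip_force'],s['contact_force'],s['tool_pos'])
look('wrist'); print(B['back2'])
chain([(*B['back2'],.0685+.046,4.12)])"
```

```text
0.049760929969890094 34.92547631263733 [-0.48157123 -0.29171315 -2.79051072] [0.6573919  0.10799682 0.20390771]
wrist [190. 211.] cap [0.661  0.1925] ztop 0.171 body ([652.9, 192.6], [48.3, 49.4], 3.9) 1713
wrist [320. 249.] cap [0.6741 0.108 ] ztop 0.249 body ([663.4, 107.1], [36.9, 78.8], 3.5) 180
wrist [320. 299.] cap [0.6613 0.107 ] ztop 0.262 body ([658.7, 107.7], [46.9, 50.4], 4.5) 3358
[0.65858371 0.10693305]
xyz [0.0028, -0.0001, 0.1201] r [-0.0018, 0.0087, -0.0002] rows>=2.2
```

step_arm(
  steps=[
    {"x": 0.001,"y": 0,"z": 0.05,"rx": 0,"ry": 0.005,"rz": 0,"claw": -0.3},
    {"x": 0.001,"y": 0,"z": 0.09,"rx": 0,"ry": 0.005,"rz": 0,"claw": -0.3},
    {"x": 0.001,"y": 0,"z": 0.11,"rx": 0,"ry": 0.005,"rz": 0,"claw": -0.3},
    {"x": 0.001,"y": 0,"z": 0.117,"rx": 0,"ry": 0.005,"rz": 0,"claw": -0.3},
    {"x": 0.001,"y": 0,"z": 0.12,"rx": 0,"ry": 0.005,"rz": 0,"claw": -0.3},
    {"x": 0.001,"y": 0,"z": 0.12,"rx": 0,"ry": 0.005,"rz": 0,"claw": -0.3},
    {"x": 0.001,"y": 0,"z": 0.12,"rx": 0,"ry": 0.005,"rz": 0,"claw": -0.3},
  ],
)

```text
time: 25.05
tool_pos: [0.6595, 0.1061, 0.1193]
tool_rot: [-3.14, -0.005, 0.07]
contact_force: [0.6, 0.3, -2.0]
opening: 0.05
grip_force: 34.9
```

```bash
python3 -c "
from bay import *
s=robot.observe(); print(s['opening'],s['grip_force'],s['contact_force'],s['tool_rot'])
chain([(*B['back2'],.0685+.045,4.12)])"
```

```text
0.05000161663695224 34.925978779792786 [ 0.6078681   0.2719304  -2.03783742] [-3.13994021 -0.00476028  0.06994817]
xyz [-0.0012, -0.0012, 0.0077] r [-0.0021, -0.0061, -0.0025] rows>=0.1
```

step_arm(
  steps=[
    {"x": 0,"y": 0,"z": 0.003,"rx": 0,"ry": -0.002,"rz": 0,"claw": -0.3},
    {"x": 0,"y": 0,"z": 0.005,"rx": 0,"ry": -0.002,"rz": 0,"claw": -0.3},
    {"x": 0,"y": 0,"z": 0.0065,"rx": 0,"ry": -0.002,"rz": 0,"claw": -0.3},
    {"x": 0,"y": 0,"z": 0.0065,"rx": 0,"ry": -0.002,"rz": 0,"claw": -0.3},
    {"x": 0,"y": 0,"z": 0.0065,"rx": 0,"ry": -0.002,"rz": 0,"claw": -0.3},
  ],
)

```text
time: 25.47
tool_pos: [0.6592, 0.1066, 0.1137]
tool_rot: [-3.14, -0.002, 0.071]
contact_force: [-0.4, -0.6, 1.9]
opening: 0.0501
grip_force: 34.9
```

step_arm(
  steps=[
    {"x": 0,"y": 0,"z": 0,"rx": 0,"ry": 0,"rz": 0,"claw": 0.36},
    {"x": 0,"y": 0,"z": 0,"rx": 0,"ry": 0,"rz": 0,"claw": 0.36},
    {"x": 0,"y": 0,"z": 0,"rx": 0,"ry": 0,"rz": 0,"claw": 0.36},
    {"x": 0,"y": 0,"z": -0.02,"rx": 0,"ry": 0,"rz": 0,"claw": 0.36},
    {"x": 0,"y": 0,"z": -0.06,"rx": 0,"ry": 0,"rz": 0,"claw": 0.36},
    {"x": 0,"y": 0,"z": -0.11,"rx": 0,"ry": 0,"rz": 0,"claw": 0.36},
    {"x": 0,"y": 0,"z": -0.16,"rx": 0,"ry": 0,"rz": 0,"claw": 0.36},
    {"x": 0,"y": 0,"z": -0.19,"rx": 0,"ry": 0,"rz": 0,"claw": 0.36},
    {"x": 0,"y": 0,"z": -0.19,"rx": 0,"ry": 0,"rz": 0,"claw": 0.36},
  ],
)

```text
time: 26.22
tool_pos: [0.6609, 0.1065, 0.2622]
tool_rot: [-3.14, -0.012, 0.071]
contact_force: [-0.2, -0.8, -0.2]
opening: 0.0626
grip_force: 0.0
```

```bash
python3 -c "
from obj import *
from bay import *
look('wrist','top','scene'); print(B['back2'])
chain([(.428,.128,.26,8.7),(.428,.128,.14,8.7)])"
```

```text
wrist [215. 205.] cap [0.6527 0.1929] ztop 0.171 body ([652.4, 193.1], [48.8, 50.0], 3.1) 1164
wrist [317. 205.] cap [0.6595 0.1074] ztop 0.171 body ([658.5, 107.4], [49.3, 50.1], 4.1) 1142
wrist [630. 221.] cap [ 0.6411 -0.2624] ztop 0.079 body ([646.7, -271.0], [28.6, 42.5], 10.4) 430
top [251. 149.] cap [0.6517 0.1021] ztop 0.173 body ([641.5, 95.5], [27.4, 48.6], 38.0) 66
top [220. 152.] cap [0.6428 0.1909] ztop 0.173 body ([647.0, 190.4], [43.6, 47.2], 3.1) 99
top [382. 162.] cap [ 0.6345 -0.2773] ztop 0.083 body ([635.3, -279.4], [49.7, 49.9], 10.0) 108
top [246. 231.] cap [0.4261 0.1262] ztop 0.083 body ([426.4, 126.6], [51.2, 46.5], 1.2) 112
scene [530.   6.] cap [0.6797 1.7796] ztop -0.145 body None 0
scene [410. 138.] cap [0.6551 0.1927] ztop 0.172 body ([652.4, 191.2], [48.0, 50.2], 4.6) 109
scene [326. 146.] cap [0.4306 0.1353] ztop 0.082 body ([427.9, 129.3], [49.1, 48.5], 8.2) 95
scene [394. 158.] cap [0.6542 0.1062] ztop 0.172 body ([658.2, 106.2], [49.2, 50.3], 7.3) 124
scene [311. 289.] cap [ 0.6363 -0.2765] ztop 0.081 body ([636.2, -277.1], [49.7, 47.9], 9.3) 174
[0.65858371 0.10693305]
xyz [-0.3042, -0.0505, -0.0072] r [-0.0024, 0.0008, -0.1035] rows>=5.5
xyz [0.0, -0.0, 0.16] r [0.0, 0.0, 0.0] rows>=2.9
```

tall1 is well placed in back2. Now the jar at (0.428,0.128) → front1.

step_arm(
  steps=[
    {"x": -0.304,"y": -0.05,"z": 0,"rx": 0,"ry": 0,"rz": -0.103,"claw": 0.52},
    {"x": -0.304,"y": -0.05,"z": 0,"rx": 0,"ry": 0,"rz": -0.103,"claw": 0.52},
    {"x": -0.304,"y": -0.05,"z": 0,"rx": 0,"ry": 0,"rz": -0.103,"claw": 0.52},
    {"x": -0.304,"y": -0.05,"z": 0,"rx": 0,"ry": 0,"rz": -0.103,"claw": 0.52},
    {"x": -0.304,"y": -0.05,"z": 0,"rx": 0,"ry": 0,"rz": -0.103,"claw": 0.52},
    {"x": -0.304,"y": -0.05,"z": 0,"rx": 0,"ry": 0,"rz": -0.103,"claw": 0.52},
    {"x": -0.304,"y": -0.05,"z": 0,"rx": 0,"ry": 0,"rz": -0.103,"claw": 0.52},
  ],
)

```text
time: 26.95
tool_pos: [0.4234, 0.1281, 0.2539]
tool_rot: [-3.139, 0.004, 0.153]
contact_force: [0.9, -0.0, 0.5]
opening: 0.0699
grip_force: 0.0
```

step_arm(
  steps=[
    {"x": 0,"y": 0,"z": 0.16,"rx": 0,"ry": 0,"rz": 0,"claw": 0.52},
    {"x": 0,"y": 0,"z": 0.16,"rx": 0,"ry": 0,"rz": 0,"claw": 0.52},
    {"x": 0,"y": 0,"z": 0.16,"rx": 0,"ry": 0,"rz": 0,"claw": 0.52},
    {"x": 0,"y": 0,"z": 0.16,"rx": 0,"ry": 0,"rz": 0,"claw": 0.52},
    {"x": 0,"y": 0,"z": 0.16,"rx": 0,"ry": 0,"rz": 0,"claw": 0.52},
  ],
)

```text
time: 27.37
tool_pos: [0.4276, 0.1276, 0.1336]
tool_rot: [-3.14, 0.005, 0.151]
contact_force: [0.4, 0.3, 0.7]
opening: 0.0699
grip_force: 0.0
```

```bash
python3 -c "
from obj import *
print(tool()[0],np.degrees(robot.observe()['tool_rot'])); look('wrist')
chain([(.428,.1285,.023,8.7)])"
```

```text
[0.42760667 0.12759985 0.13361995] [-179.88995444    0.29252371    8.66633803]
wrist [315. 213.] cap [0.4283 0.1295] ztop 0.081 body ([427.1, 129.4], [50.6, 50.2], 8.3) 1520
xyz [-0.0014, -0.0009, 0.1499] r [-0.0022, 0.0004, -0.0007] rows>=2.7
```

step_arm(
  squeeze=30,
  steps=[
    {"x": 0,"y": -0.002,"z": 0.05,"rx": 0,"ry": 0,"rz": 0,"claw": 0.52},
    {"x": 0,"y": -0.002,"z": 0.1,"rx": 0,"ry": 0,"rz": 0,"claw": 0.52},
    {"x": 0,"y": -0.002,"z": 0.135,"rx": 0,"ry": 0,"rz": 0,"claw": 0.52},
    {"x": 0,"y": -0.002,"z": 0.146,"rx": 0,"ry": 0,"rz": 0,"claw": 0.52},
    {"x": 0,"y": -0.002,"z": 0.146,"rx": 0,"ry": 0,"rz": 0,"claw": 0.52},
    {"x": 0,"y": -0.002,"z": 0.146,"rx": 0,"ry": 0,"rz": 0,"claw": -0.3},
    {"x": 0,"y": -0.002,"z": 0.146,"rx": 0,"ry": 0,"rz": 0,"claw": -0.3},
    {"x": 0,"y": -0.002,"z": 0.146,"rx": 0,"ry": 0,"rz": 0,"claw": -0.3},
    {"x": 0,"y": -0.002,"z": 0.146,"rx": 0,"ry": 0,"rz": 0,"claw": -0.3},
    {"x": 0,"y": -0.002,"z": 0.146,"rx": 0,"ry": 0,"rz": 0,"claw": -0.3},
  ],
)

```text
time: 28.25
tool_pos: [0.4298, 0.1298, 0.0273]
tool_rot: [-3.14, -0.004, 0.151]
contact_force: [-1.2, -0.1, 8.2]
opening: 0.05
grip_force: 30.0
```

```bash
python3 -c "
from bay import *
t=tool()[0]; b=B['front1']; z=t[2]; print(t)
chain([(t[0],t[1],z+.12,8.4),(*b,z+.12,4.12)])"
```

```text
[0.42976035 0.12979036 0.0273175 ]
xyz [0.0007, -0.0003, -0.16] r [-0.0022, -0.0055, 0.0062] rows>=2.9
xyz [0.1862, -0.0473, -0.0] r [0.0, -0.0, 0.0951] rows>=3.5
```

step_arm(
  steps=[
    {"x": 0,"y": 0,"z": -0.05,"rx": 0,"ry": -0.003,"rz": 0,"claw": -0.3},
    {"x": 0,"y": 0,"z": -0.1,"rx": 0,"ry": -0.003,"rz": 0,"claw": -0.3},
    {"x": 0,"y": 0,"z": -0.16,"rx": 0,"ry": -0.003,"rz": 0,"claw": -0.3},
    {"x": 0,"y": 0,"z": -0.16,"rx": 0,"ry": -0.003,"rz": 0,"claw": -0.3},
    {"x": 0,"y": 0,"z": -0.16,"rx": 0,"ry": -0.003,"rz": 0,"claw": -0.3},
  ],
)

```text
time: 28.67
tool_pos: [0.4301, 0.1296, 0.1486]
tool_rot: [-3.14, -0.005, 0.152]
contact_force: [-0.1, -0.2, -3.5]
opening: 0.05
grip_force: 30.0
```

step_arm(
  steps=[
    {"x": 0.186,"y": -0.047,"z": 0,"rx": 0,"ry": 0,"rz": 0.095,"claw": -0.3},
    {"x": 0.186,"y": -0.047,"z": 0,"rx": 0,"ry": 0,"rz": 0.095,"claw": -0.3},
    {"x": 0.186,"y": -0.047,"z": 0,"rx": 0,"ry": 0,"rz": 0.095,"claw": -0.3},
    {"x": 0.186,"y": -0.047,"z": 0,"rx": 0,"ry": 0,"rz": 0.095,"claw": -0.3},
    {"x": 0.186,"y": -0.047,"z": 0,"rx": 0,"ry": 0,"rz": 0.095,"claw": -0.3},
    {"x": 0.186,"y": -0.047,"z": 0,"rx": 0,"ry": 0,"rz": 0.095,"claw": -0.3},
    {"x": 0.186,"y": -0.047,"z": 0,"rx": 0,"ry": 0,"rz": 0.095,"claw": -0.3},
  ],
)

```text
time: 29.25
tool_pos: [0.5593, 0.1848, 0.1438]
tool_rot: [-3.141, 0.006, 0.077]
contact_force: [0.1, 0.3, -2.2]
opening: 0.0495
grip_force: 30.0
```

```bash
python3 -c "
from obj import *
from bay import *
s=robot.observe(); print(s['opening'],s['contact_force'],s['tool_pos'])
look('wrist'); print(B['front1'])
chain([(*B['front1'],.0273+.046,4.12)])"
```

```text
0.04953109264339267 [ 0.1005977  0.3418025 -2.1649294] [0.55928514 0.18480107 0.14379881]
wrist [314.  48.] cap [0.6511 0.1936] ztop 0.171 body ([651.7, 193.2], [49.7, 49.9], 3.3) 3362
wrist [525.  53.] cap [0.6578 0.1085] ztop 0.171 body ([658.5, 107.7], [50.2, 49.5], 4.1) 4138
wrist [319. 249.] cap [0.5743 0.1856] ztop 0.187 body ([576.0, 185.9], [11.1, 79.3], 4.6) 69
wrist [318. 299.] cap [0.5616 0.1844] ztop 0.198 body ([559.1, 184.4], [46.7, 50.0], 4.2) 3165
[0.56270941 0.18524729]
xyz [0.0049, -0.0002, 0.0948] r [-0.0015, 0.0061, 0.0063] rows>=1.7
```

step_arm(
  steps=[
    {"x": 0.004,"y": -0.001,"z": 0.04,"rx": 0,"ry": 0.003,"rz": 0.005,"claw": -0.3},
    {"x": 0.004,"y": -0.001,"z": 0.07,"rx": 0,"ry": 0.003,"rz": 0.005,"claw": -0.3},
    {"x": 0.004,"y": -0.001,"z": 0.088,"rx": 0,"ry": 0.003,"rz": 0.005,"claw": -0.3},
    {"x": 0.004,"y": -0.001,"z": 0.095,"rx": 0,"ry": 0.003,"rz": 0.005,"claw": -0.3},
    {"x": 0.004,"y": -0.001,"z": 0.095,"rx": 0,"ry": 0.003,"rz": 0.005,"claw": -0.3},
    {"x": 0.004,"y": -0.001,"z": 0.095,"rx": 0,"ry": 0.003,"rz": 0.005,"claw": -0.3},
    {"x": 0.004,"y": -0.001,"z": 0.095,"rx": 0,"ry": 0.003,"rz": 0.005,"claw": -0.3},
  ],
)

```text
time: 29.88
tool_pos: [0.5641, 0.1863, 0.0752]
tool_rot: [-3.14, -0.002, 0.073]
contact_force: [-0.5, -0.0, -1.8]
opening: 0.0499
grip_force: 30.0
```

```bash
python3 -c "
from bay import *
s=robot.observe(); print(s['opening'],s['grip_force'],s['contact_force'],s['tool_rot'])
chain([(*B['front1'],.0273+.045,4.12)])"
```

```text
0.0499053461423141 29.994190335273743 [-0.49717568 -0.02861485 -1.83860142] [-3.13979179e+00 -2.22120575e-03  7.28218269e-02]
xyz [-0.0019, 0.0012, 0.0039] r [-0.0023, -0.0028, 0.0012] rows>=0.1
```

step_arm(
  steps=[
    {"x": -0.0005,"y": 0.001,"z": 0.002,"rx": 0,"ry": 0,"rz": 0,"claw": -0.3},
    {"x": -0.0005,"y": 0.001,"z": 0.0035,"rx": 0,"ry": 0,"rz": 0,"claw": -0.3},
    {"x": -0.0005,"y": 0.001,"z": 0.0045,"rx": 0,"ry": 0,"rz": 0,"claw": -0.3},
    {"x": -0.0005,"y": 0.001,"z": 0.0045,"rx": 0,"ry": 0,"rz": 0,"claw": -0.3},
    {"x": -0.0005,"y": 0.001,"z": 0.0045,"rx": 0,"ry": 0,"rz": 0,"claw": -0.3},
  ],
)

```text
time: 30.3
tool_pos: [0.5637, 0.1855, 0.0723]
tool_rot: [-3.14, -0.002, 0.073]
contact_force: [-2.7, -1.1, 7.0]
opening: 0.0498
grip_force: 30.0
```

step_arm(
  steps=[
    {"x": 0,"y": 0,"z": 0,"rx": 0,"ry": 0,"rz": 0,"claw": 0.4},
    {"x": 0,"y": 0,"z": 0,"rx": 0,"ry": 0,"rz": 0,"claw": 0.4},
    {"x": 0,"y": 0,"z": 0,"rx": 0,"ry": 0,"rz": 0,"claw": 0.4},
    {"x": 0,"y": 0,"z": -0.02,"rx": 0,"ry": 0,"rz": 0,"claw": 0.4},
    {"x": 0,"y": 0,"z": -0.06,"rx": 0,"ry": 0,"rz": 0,"claw": 0.4},
    {"x": 0,"y": 0,"z": -0.11,"rx": 0,"ry": 0,"rz": 0,"claw": 0.4},
    {"x": 0,"y": 0,"z": -0.16,"rx": 0,"ry": 0,"rz": 0,"claw": 0.4},
    {"x": 0,"y": 0,"z": -0.21,"rx": 0,"ry": 0,"rz": 0,"claw": 0.4},
    {"x": 0,"y": 0,"z": -0.24,"rx": 0,"ry": 0,"rz": 0,"claw": 0.4},
    {"x": 0,"y": 0,"z": -0.24,"rx": 0,"ry": 0,"rz": 0,"claw": 0.4},
  ],
)

```text
time: 31.13
tool_pos: [0.5658, 0.1858, 0.2571]
tool_rot: [-3.139, -0.012, 0.073]
contact_force: [0.6, -0.7, 0.3]
opening: 0.0641
grip_force: 0.0
```

```bash
python3 -c "
from obj import *
from bay import *
look('wrist','top','scene'); print(B['front1'])
chain([(.6,-.277,.25,10.3),(.6365,-.277,.14,10.3)])"
```

```text
wrist [317.  92.] cap [0.6524 0.1935] ztop 0.171 body ([652.4, 193.4], [50.0, 50.2], 4.2) 1491
wrist [430.  93.] cap [0.6581 0.1083] ztop 0.171 body ([658.8, 107.8], [49.9, 48.5], 4.3) 1364
wrist [319. 197.] cap [0.5621 0.1846] ztop 0.126 body ([561.9, 185.0], [48.7, 50.0], 4.1) 929
top [250. 148.] cap [0.655  0.1061] ztop 0.172 body ([656.6, 104.5], [49.1, 48.2], 4.8) 113
top [219. 149.] cap [0.6495 0.1912] ztop 0.173 body ([654.8, 191.1], [39.0, 47.3], 6.7) 47
top [382. 162.] cap [ 0.6345 -0.2773] ztop 0.083 body ([635.1, -279.0], [49.7, 48.8], 10.0) 103
top [226. 187.] cap [0.5468 0.1806] ztop 0.129 body ([547.8, 181.9], [24.5, 49.0], 6.7) 75
scene [530.   6.] cap [0.6778 1.7783] ztop -0.144 body None 0
scene [408. 137.] cap [0.6522 0.1946] ztop 0.172 body ([652.3, 191.7], [49.5, 47.2], 6.6) 106
scene [374. 142.] cap [0.5622 0.1833] ztop 0.126 body ([562.0, 183.9], [47.1, 49.8], 3.8) 100
scene [395. 157.] cap [0.6545 0.1054] ztop 0.172 body ([658.1, 106.6], [48.9, 49.4], 5.0) 123
scene [311. 289.] cap [ 0.6366 -0.277 ] ztop 0.081 body ([636.5, -276.8], [49.2, 50.2], 10.4) 172
[0.56270941 0.18524729]
xyz [0.0043, 0.6182, -0.0008] r [-0.0019, 0.0006, -0.136] rows>=11.1
xyz [0.0479, 0.0087, 0.1467] r [0.0, 0.0, 0.0] rows>=2.8
```

step_arm(
  steps=[
    {"x": 0.004,"y": 0.618,"z": 0,"rx": 0,"ry": 0,"rz": -0.136,"claw": 0.52},
    {"x": 0.004,"y": 0.618,"z": 0,"rx": 0,"ry": 0,"rz": -0.136,"claw": 0.52},
    {"x": 0.004,"y": 0.618,"z": 0,"rx": 0,"ry": 0,"rz": -0.136,"claw": 0.52},
    {"x": 0.004,"y": 0.618,"z": 0,"rx": 0,"ry": 0,"rz": -0.136,"claw": 0.52},
    {"x": 0.004,"y": 0.618,"z": 0,"rx": 0,"ry": 0,"rz": -0.136,"claw": 0.52},
    {"x": 0.004,"y": 0.618,"z": 0,"rx": 0,"ry": 0,"rz": -0.136,"claw": 0.52},
    {"x": 0.004,"y": 0.618,"z": 0,"rx": 0,"ry": 0,"rz": -0.136,"claw": 0.52},
    {"x": 0.004,"y": 0.618,"z": 0,"rx": 0,"ry": 0,"rz": -0.136,"claw": 0.52},
    {"x": 0.004,"y": 0.618,"z": 0,"rx": 0,"ry": 0,"rz": -0.136,"claw": 0.52},
    {"x": 0.004,"y": 0.618,"z": 0,"rx": 0,"ry": 0,"rz": -0.136,"claw": 0.52},
    {"x": 0.004,"y": 0.618,"z": 0,"rx": 0,"ry": 0,"rz": -0.136,"claw": 0.52},
    {"x": 0.004,"y": 0.618,"z": 0,"rx": 0,"ry": 0,"rz": -0.136,"claw": 0.52},
  ],
)

```text
time: 32.28
tool_pos: [0.5986, -0.2836, 0.2466]
tool_rot: [-3.14, 0.003, 0.174]
contact_force: [0.5, 1.5, 0.1]
opening: 0.0697
grip_force: 0.0
```

step_arm(
  steps=[
    {"x": 0.048,"y": 0.009,"z": 0.145,"rx": 0,"ry": 0,"rz": 0,"claw": 0.52},
    {"x": 0.048,"y": 0.009,"z": 0.145,"rx": 0,"ry": 0,"rz": 0,"claw": 0.52},
    {"x": 0.048,"y": 0.009,"z": 0.145,"rx": 0,"ry": 0,"rz": 0,"claw": 0.52},
    {"x": 0.048,"y": 0.009,"z": 0.145,"rx": 0,"ry": 0,"rz": 0,"claw": 0.52},
    {"x": 0.048,"y": 0.009,"z": 0.145,"rx": 0,"ry": 0,"rz": 0,"claw": 0.52},
    {"x": 0.048,"y": 0.009,"z": 0.145,"rx": 0,"ry": 0,"rz": 0,"claw": 0.52},
  ],
)

```text
time: 32.78
tool_pos: [0.6371, -0.2768, 0.1425]
tool_rot: [-3.141, -0.001, 0.18]
contact_force: [-0.3, 1.0, 0.8]
opening: 0.07
grip_force: 0.0
```

```bash
python3 -c "
from obj import *
print(tool()[0],np.degrees(robot.observe()['tool_rot'])); look('wrist','scene')
z=np.load('last_wrist.npz'); cv2.imwrite('pics/w5.png',z['im'])
chain([(.6365,-.277,.025,10.3)])"
```

```text
[ 0.63708296 -0.276812    0.14245936] [-1.79947784e+02 -8.38960761e-02  1.03164966e+01]
wrist [319. 211.] cap [ 0.6377 -0.277 ] ztop 0.081 body ([637.1, -277.2], [49.4, 50.1], 10.5) 1452
scene [530.   6.] cap [0.6819 1.778 ] ztop -0.144 body None 0
scene [408. 137.] cap [0.6515 0.1937] ztop 0.172 body ([651.6, 191.5], [48.8, 50.3], 6.2) 110
scene [374. 142.] cap [0.5619 0.1839] ztop 0.126 body ([561.4, 184.7], [48.1, 51.2], 3.0) 104
scene [394. 157.] cap [0.6533 0.1085] ztop 0.172 body ([658.3, 105.7], [49.3, 47.5], 6.7) 127
scene [315. 291.] cap [ 0.6475 -0.2755] ztop 0.081 body ([636.1, -277.6], [49.6, 50.0], 11.7) 174
xyz [-0.002, -0.0008, 0.159] r [0.0015, -0.0051, 0.0] rows>=2.9
```

View pics/w5.png

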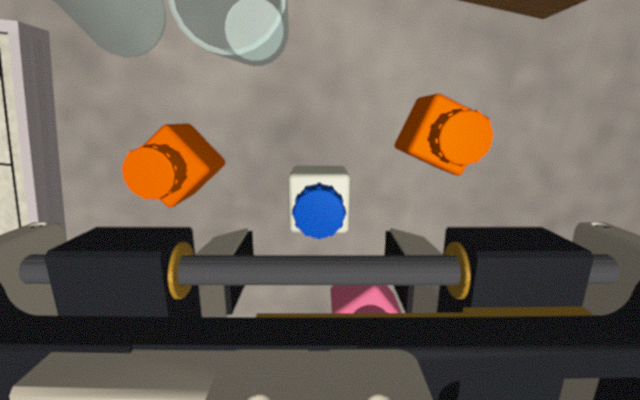

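White blue-capped jar centred (px 319,200). Orange decoys at (165,165) and (450,130), pink at (365,300), all clear of the fingers.

step_arm(
  squeeze=30,
  steps=[
    {"x": 0,"y": 0,"z": 0.05,"rx": 0,"ry": 0,"rz": 0,"claw": 0.5},
    {"x": 0,"y": 0,"z": 0.1,"rx": 0,"ry": 0,"rz": 0,"claw": 0.5},
    {"x": 0,"y": 0,"z": 0.14,"rx": 0,"ry": 0,"rz": 0,"claw": 0.5},
    {"x": 0,"y": 0,"z": 0.155,"rx": 0,"ry": 0,"rz": 0,"claw": 0.5},
    {"x": 0,"y": 0,"z": 0.155,"rx": 0,"ry": 0,"rz": 0,"claw": 0.5},
    {"x": 0,"y": 0,"z": 0.155,"rx": 0,"ry": 0,"rz": 0,"claw": -0.3},
    {"x": 0,"y": 0,"z": 0.155,"rx": 0,"ry": 0,"rz": 0,"claw": -0.3},
    {"x": 0,"y": 0,"z": 0.155,"rx": 0,"ry": 0,"rz": 0,"claw": -0.3},
    {"x": 0,"y": 0,"z": 0.155,"rx": 0,"ry": 0,"rz": 0,"claw": -0.3},
    {"x": 0,"y": 0,"z": 0.155,"rx": 0,"ry": 0,"rz": 0,"claw": -0.3},
  ],
)

```text
time: 33.72
tool_pos: [0.6383, -0.2773, 0.028]
tool_rot: [3.14, -0.004, 0.18]
contact_force: [0.3, 0.6, 7.5]
opening: 0.05
grip_force: 30.0
```

```bash
python3 -c "
from bay import *
t=tool()[0]; b=B['front2']; z=t[2]; print(t)
chain([(t[0],t[1],z+.14,10.4),(*b,z+.14,4.12)])"
```

```text
[ 0.638288   -0.27728863  0.02801931]
xyz [0.0008, 0.0002, -0.1867] r [0.0016, -0.0055, -0.0022] rows>=3.4
xyz [-0.0002, -0.5121, -0.0] r [0.0, -0.0, 0.1396] rows>=9.2
```

step_arm(
  steps=[
    {"x": 0,"y": 0,"z": -0.05,"rx": 0,"ry": -0.004,"rz": 0,"claw": -0.3},
    {"x": 0,"y": 0,"z": -0.1,"rx": 0,"ry": -0.004,"rz": 0,"claw": -0.3},
    {"x": 0,"y": 0,"z": -0.15,"rx": 0,"ry": -0.004,"rz": 0,"claw": -0.3},
    {"x": 0,"y": 0,"z": -0.187,"rx": 0,"ry": -0.004,"rz": 0,"claw": -0.3},
    {"x": 0,"y": 0,"z": -0.187,"rx": 0,"ry": -0.004,"rz": 0,"claw": -0.3},
    {"x": 0,"y": 0,"z": -0.187,"rx": 0,"ry": -0.004,"rz": 0,"claw": -0.3},
  ],
)

```text
time: 34.22
tool_pos: [0.6377, -0.2773, 0.1683]
tool_rot: [3.14, -0.002, 0.18]
contact_force: [1.1, 0.2, -2.7]
opening: 0.0498
grip_force: 30.0
```

step_arm(
  steps=[
    {"x": 0,"y": -0.512,"z": 0,"rx": 0,"ry": 0,"rz": 0.14,"claw": -0.3},
    {"x": 0,"y": -0.512,"z": 0,"rx": 0,"ry": 0,"rz": 0.14,"claw": -0.3},
    {"x": 0,"y": -0.512,"z": 0,"rx": 0,"ry": 0,"rz": 0.14,"claw": -0.3},
    {"x": 0,"y": -0.512,"z": 0,"rx": 0,"ry": 0,"rz": 0.14,"claw": -0.3},
    {"x": 0,"y": -0.512,"z": 0,"rx": 0,"ry": 0,"rz": 0.14,"claw": -0.3},
    {"x": 0,"y": -0.512,"z": 0,"rx": 0,"ry": 0,"rz": 0.14,"claw": -0.3},
    {"x": 0,"y": -0.512,"z": 0,"rx": 0,"ry": 0,"rz": 0.14,"claw": -0.3},
    {"x": 0,"y": -0.512,"z": 0,"rx": 0,"ry": 0,"rz": 0.14,"claw": -0.3},
    {"x": 0,"y": -0.512,"z": 0,"rx": 0,"ry": 0,"rz": 0.14,"claw": -0.3},
    {"x": 0,"y": -0.512,"z": 0,"rx": 0,"ry": 0,"rz": 0.14,"claw": -0.3},
    {"x": 0,"y": -0.512,"z": 0,"rx": 0,"ry": 0,"rz": 0.14,"claw": -0.3},
    {"x": 0,"y": -0.512,"z": 0,"rx": 0,"ry": 0,"rz": 0.14,"claw": -0.3},
  ],
)

```text
time: 35.22
tool_pos: [0.5674, 0.1011, 0.1648]
tool_rot: [-3.141, 0.005, 0.072]
contact_force: [0.8, -1.2, -2.5]
opening: 0.05
grip_force: 30.0
```

```bash
python3 -c "
from obj import *
from bay import *
s=robot.observe(); print(s['opening'],s['contact_force'],s['tool_pos'])
look('wrist'); print(B['front2'])
chain([(*B['front2'],.028+.046,4.12)])"
```

```text
0.05002198715199813 [ 0.81949427 -1.16585646 -2.54463775] [0.56744808 0.10113301 0.16477006]
wrist [318.  62.] cap [0.6583 0.1072] ztop 0.171 body ([657.7, 107.3], [49.3, 50.4], 4.2) 2860
wrist [137.  65.] cap [0.6524 0.1924] ztop 0.171 body ([652.2, 192.6], [50.1, 49.9], 3.9) 3378
wrist [195. 211.] cap [0.5699 0.1847] ztop 0.126 body ([562.3, 184.4], [48.3, 49.5], 3.6) 1699
wrist [319. 248.] cap [0.5834 0.1022] ztop 0.209 body ([572.5, 101.4], [38.1, 79.3], 3.1) 385
wrist [319. 299.] cap [0.5692 0.1006] ztop 0.218 body ([567.5, 100.6], [47.6, 49.9], 4.3) 3212
[0.56881629 0.10046695]
xyz [0.0018, -0.0002, 0.1213] r [-0.0009, 0.0055, -0.0025] rows>=2.2
```

step_arm(
  steps=[
    {"x": 0.001,"y": 0,"z": 0.05,"rx": 0,"ry": 0.003,"rz": 0,"claw": -0.3},
    {"x": 0.001,"y": 0,"z": 0.09,"rx": 0,"ry": 0.003,"rz": 0,"claw": -0.3},
    {"x": 0.001,"y": 0,"z": 0.11,"rx": 0,"ry": 0.003,"rz": 0,"claw": -0.3},
    {"x": 0.001,"y": 0,"z": 0.118,"rx": 0,"ry": 0.003,"rz": 0,"claw": -0.3},
    {"x": 0.001,"y": 0,"z": 0.121,"rx": 0,"ry": 0.003,"rz": 0,"claw": -0.3},
    {"x": 0.001,"y": 0,"z": 0.121,"rx": 0,"ry": 0.003,"rz": 0,"claw": -0.3},
    {"x": 0.001,"y": 0,"z": 0.121,"rx": 0,"ry": 0.003,"rz": 0,"claw": -0.3},
  ],
)

```text
time: 35.85
tool_pos: [0.5698, 0.1005, 0.0765]
tool_rot: [-3.14, -0.002, 0.069]
contact_force: [-0.5, -0.3, -1.2]
opening: 0.0501
grip_force: 30.0
```

```bash
python3 -c "
from bay import *
s=robot.observe(); print(s['opening'],s['grip_force'],s['contact_force'],s['tool_rot'])
chain([(*B['front2'],.028+.045,4.12)])"
```

```text
0.050082187379596826 29.999455511569977 [-0.4946968  -0.25720996 -1.2118799 ] [-3.14045865e+00 -2.13081634e-03  6.88952508e-02]
xyz [-0.0013, -0.0001, 0.0046] r [-0.0014, -0.0027, -0.0038] rows>=0.1
```

step_arm(
  steps=[
    {"x": -0.0005,"y": 0,"z": 0.002,"rx": 0,"ry": 0,"rz": 0,"claw": -0.3},
    {"x": -0.0005,"y": 0,"z": 0.0038,"rx": 0,"ry": 0,"rz": 0,"claw": -0.3},
    {"x": -0.0005,"y": 0,"z": 0.005,"rx": 0,"ry": 0,"rz": 0,"claw": -0.3},
    {"x": -0.0005,"y": 0,"z": 0.005,"rx": 0,"ry": 0,"rz": 0,"claw": -0.3},
    {"x": -0.0005,"y": 0,"z": 0.005,"rx": 0,"ry": 0,"rz": 0,"claw": -0.3},
  ],
)

```text
time: 36.27
tool_pos: [0.5689, 0.1011, 0.073]
tool_rot: [-3.141, -0.002, 0.07]
contact_force: [-1.6, -1.4, 5.3]
opening: 0.0499
grip_force: 30.0
```

step_arm(
  steps=[
    {"x": 0,"y": 0,"z": 0,"rx": 0,"ry": 0,"rz": 0,"claw": 0.36},
    {"x": 0,"y": 0,"z": 0,"rx": 0,"ry": 0,"rz": 0,"claw": 0.36},
    {"x": 0,"y": 0,"z": 0,"rx": 0,"ry": 0,"rz": 0,"claw": 0.36},
    {"x": 0,"y": 0,"z": -0.02,"rx": 0,"ry": 0,"rz": 0,"claw": 0.36},
    {"x": 0,"y": 0,"z": -0.06,"rx": 0,"ry": 0,"rz": 0,"claw": 0.36},
    {"x": 0,"y": 0,"z": -0.11,"rx": 0,"ry": 0,"rz": 0,"claw": 0.36},
    {"x": 0,"y": 0,"z": -0.16,"rx": 0,"ry": 0,"rz": 0,"claw": 0.36},
    {"x": 0,"y": 0,"z": -0.21,"rx": 0,"ry": 0,"rz": 0,"claw": 0.36},
    {"x": 0,"y": 0,"z": -0.25,"rx": 0,"ry": 0,"rz": 0,"claw": 0.36},
    {"x": 0,"y": 0,"z": -0.25,"rx": 0,"ry": 0,"rz": 0,"claw": 0.36},
    {"x": 0,"y": 0,"z": -0.25,"rx": 0,"ry": 0,"rz": 0,"claw": 0.36},
  ],
)

```text
time: 37.18
tool_pos: [0.5691, 0.101, 0.2609]
tool_rot: [-3.14, -0.004, 0.07]
contact_force: [0.2, -0.1, -0.5]
opening: 0.0624
grip_force: 0.0
```

```bash
python3 -c "
from obj import *
from bay import *
import shelf
look('wrist','scene'); print({k:v.round(4) for k,v in B.items()})
z=np.load('last_wrist.npz'); shelf.fit('wrist',z['im'],z['d'],(z['t'],z['R']))
z=np.load('last_scene.npz'); cv2.imwrite('pics/s3.png',cv2.resize(z['im'][80:380,150:550],(800,600),interpolation=cv2.INTER_CUBIC))"
```

```text
wrist [206.  89.] cap [0.6526 0.1928] ztop 0.171 body ([652.2, 193.0], [49.6, 49.5], 3.8) 1390
wrist [318.  87.] cap [0.6584 0.1073] ztop 0.171 body ([658.4, 107.4], [50.2, 50.2], 4.0) 1512
wrist [232. 192.] cap [0.5616 0.1837] ztop 0.126 body ([561.7, 184.6], [49.3, 49.7], 3.9) 936
wrist [319. 192.] cap [0.5681 0.1007] ztop 0.126 body ([567.6, 100.6], [49.5, 49.8], 3.7) 945
scene [530.   6.] cap [0.6772 1.7866] ztop -0.145 body None 0
scene [408. 137.] cap [0.652  0.1941] ztop 0.172 body ([652.0, 190.3], [48.5, 47.4], 4.6) 108
scene [374. 142.] cap [0.5629 0.1839] ztop 0.126 body ([561.7, 184.0], [49.8, 51.7], 5.4) 99
scene [394. 158.] cap [0.6543 0.1065] ztop 0.172 body ([658.5, 105.5], [48.9, 48.4], 7.5) 115
scene [362. 162.] cap [0.5689 0.0998] ztop 0.126 body ([567.4, 98.3], [49.1, 48.2], 5.7) 111
{'back1': array([0.6525, 0.1917]), 'back2': array([0.6586, 0.1069]), 'back3': array([0.6647, 0.0222]), 'front1': array([0.5627, 0.1852]), 'front2': array([0.5688, 0.1005]), 'front3': array([0.5749, 0.0157])}
wrist shelf [0.6139 0.1033 0.0716] yawdeg 4.1 3850 rms mm 1.1192308092404224
```

View pics/s3.png

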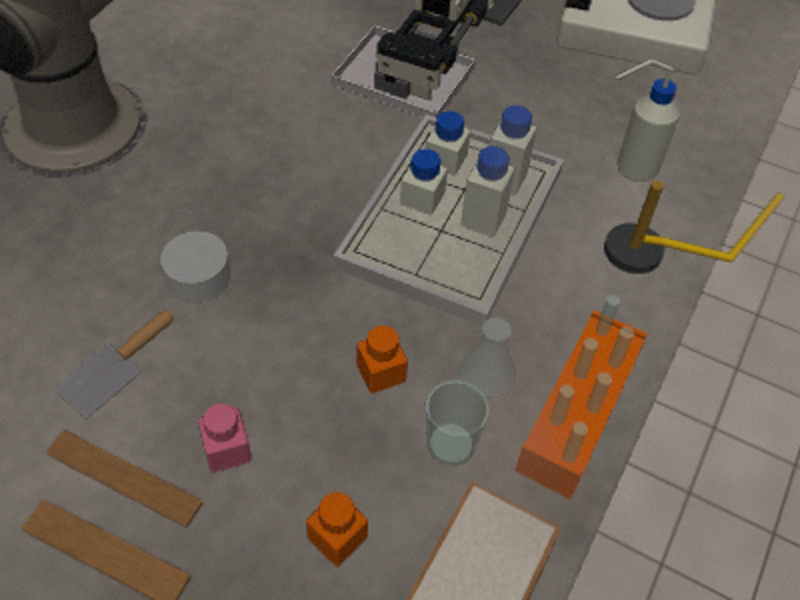

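The picture shows the two jars at (425,180) and (450,140) and the two tall bottles at (487,190) and (515,150), each in its bay. The box is in the tray and the bystanders haven't moved.

```bash
python3 -c "
from cell import robot
print(robot.hand_in())"
```

```text
the job is handed in; nothing more can be done
None
```

The job is handed in: the tip box lies flat in the tray, the fallen bottle was stood up, and the two tall bottles are in back1–back2 and the two jars in front1–front2, each upright, square and within about 2 mm of its bay centre by the last camera check, with the other bench things unmoved in the last picture.

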